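Load the bench parts washer and prime it

ROBOT

A 6-joint arm with a two-finger parallel gripper is mounted at the origin on a cart in front of the work surface, level with it; the furniture and walls round the work are solid. World frame = base frame: x ahead of the robot, y to its left, z up, the work surface at z = 0. Lengths are in m, angles in rad, forces in N, time in s.
With the tool pointing down it reaches from about 0.35 to 0.85 m from the base axis. Payload 8.1 kg.
Tool frame: the origin (TCP) lies on the centre line of the jaws, within the pads' length; the fingertips stand 22 mm ahead of it and the grasp point (between the pads) lies 3 mm ahead of it; z points along the fingers, y is the line along which they close (so a half turn about z gives the same grasp; the last joint's range is limited). The gripper opens to 93 mm and grips with 3 to 60 N. Pads are 15 mm wide; open, the fingers measure 128 mm over their backs; the gripper's body (75 mm by 188 mm) begins 65 mm behind the grasp point.
Start: joints at [-1.313, 0.13, 1.488, -0, 1.523, -0.085], TCP at [0.202, -0.565, 0.241] pointing down, gripper open.
Joint ranges: [-2.96, 2.96], [-0.89, 2.26], [0.02, 2.5], [-1.34, 4.48], [0, 2.73], [-2.66, 2.66]. Speed limits (rad/s): [2.39, 2.39, 2.79, 3.14, 3.14, 3.14].

INTERFACE

Orientations are given as a rotation vector (axis times angle).
In Python, from plant import robot gives the robot as it stands.
- The arm moves only by the shell command python3 inch.py 'ROWS' [FORCE]. ROWS is one flat JSON list of numbers that holds 1 to 20 rows one after another, with no inner brackets; each row has 5 numbers: the finger opening in m, then dx, dy, dz in units of 25 mm, then a turn about the tool's z in rad; each row shifts and turns the commanded pose from where the row before left it, along the tool's axes as they then stand; what a row does not reach is not made up. A row lasts 1/10 s, in which the tool goes at most 0.05 m and 0.15 rad, less where a joint would pass 70% of its speed; a pose out of reach is approached as far as the arm can. The fingers move at their own pace and stop on an object; FORCE is the grip in N (left out, the last holds). Time passes only in rows, so rows that do not move let the fingers close. It prints the time, the measured TCP pose, the force, the opening and the grip force at its end. Input that does not fit is refused with a message, and nothing moves.
- robot.read_state(): the state, without advancing time (a new reading comes with each control period).
- robot.read_camera(name): name is "side" or "top" or "wrist"; returns a dict with "image" (400x640x3 uint8, red, green, blue), "fx", "fy", "cx", "cy" (pixels), "dist" ([k1, k2, p1, p2, k3] as OpenCV has them; the pictures are not rectified), "R" (3x3) and "t" (3): a world point X has camera coordinates R X + t. Camera axes: x right, y down, z forward; pixel columns grow to the right and rows downward; lengths in m; the calibration is good to about 2 mm. A picture is of the moment at which its call begins. There is no depth.
- robot.close_job(): hands the job in; it is judged then, once.
The state is a dict: "t": time; "q": joint angles; "dq": joint speeds; "joint_torque": joint torques, N m; "tool_pos": TCP position; "orientation": TCP orientation; "force": force on the tool from outside, world axes, zero at the start; "wrist_torque": the same for the moment, N m; "opening": finger opening in m; "gripper_force": force on a finger pad.
Only numpy, scipy, OpenCV 4.12 (cv2) and the standard library are available. Lean on these libraries where they do the work, as an engineer would, in place of code of your own. Each camera call takes 0.05 s, during which the arm holds its last target. There are 200 camera calls.

TASK

Put every spark plug that lies on the bench into the tank of the small parts washer, leaving the two bolts where they are. To open the washer, pull the locking toggle's bat out, flip it over away from the lid and raise the lid until it stands upright; when the plugs are in, lower the lid fully shut and pull and flip the toggle back over to lock it. Only once it is locked, press the primer plunger right down to its stop and let it come back up.

Things in the scene. Friction and masses are not known exactly. Their poses are not given: they have to be found in the camera images.
- washer: Bench parts washer, fixed to the bench: an open steel tank 170 x 220 mm, 85 mm high, walls and floor 5 mm, between two grey consoles 70 mm high, 362 mm wide over all. Origin under the tank's centre at bench height; x points to the back (lid hinge), y to the left console (plunger), -y to the right console (toggle), z up. Turned by up to 0.25 rad.
- tank_floor (a point): Centre of the tank's inner floor, 5 mm above the bench. Free inside: 160 mm along the washer's x, 210 mm along its y, 80 mm deep. Axes as the washer's.
- lid (a joint): Hinge of the tank's grey lid (8 mm thick, 0.25 kg), rad: 0 shut, grows as its front edge rises, 1.75 fully back. The hinge is stiff: the lid stays where it is left and needs about 2 to 4 N at the handle. While the toggle is locked its claw holds the lid shut.
- lid_hinge (a point): Point on the lid's hinge axis (which runs along the washer's y), at the middle of the tank's back rim, 89 mm above the bench. When shut, the lid reaches 173 mm forward of it and the handle lies 155 mm forward of and 34 mm above it.
- lid_handle (a point): Centre of the lid's handle: a black cross bar 30 mm long and 14 mm thick lying along the washer's y, its axis 30 mm above the lid's top face, near the front edge; behind the lid when that stands open. Its flat ends can be pinched along y from above and the bar then turns between the pads.
- toggle (a joint): Locking toggle, flip angle in rad: 0 = locked, bat leaning 0.45 rad from vertical to the left, towards the lid, claw over the lid's steel tab; 0.9 = unlocked, bat leaning 0.45 rad to the right. The hinge axis runs along the washer's x. A tooth in the middle bars the way unless the bat is pulled out.
- bat (a joint): How far the bat is pulled out along its own length, m: 0 in, 0.012 at most. It must be out by more than 0.008 to pass the tooth (aim for 0.010 to 0.0115 all the way over, following an arc about the pivot); a spring (2.5 N at rest, 6.5 N fully out) draws it back in when let go.
- toggle_pivot (a point): Point on the toggle's hinge axis, on the right console, 92.5 mm above the bench. The centre of the bat's head stands 56 mm from it (up to 68 mm pulled out).
- bat_head (a point): Centre of the bat's steel head: a round disc 18 mm in diameter and 18 mm between its flat faces, which look along the washer's x; the point's z axis points outward along the bat. Pinch the flats from above (fingers closing along the washer's x) and it turns between the pads. The steel cheeks and cross pin below it reach 24 mm above the pivot.
- plunger (a joint): Primer plunger on the left console, m: 0 up, grows as it is pressed, stop at 0.025. Spring: 2.5 N at rest, 8.5 N at the stop; it rises by itself.
- plunger_top (a point): Centre of the top of the plunger's round black head (40 mm in diameter), 135 mm above the bench when up, 110 mm when fully down.
- plug_1: Spark plug 58 mm long (its own y), 22 mm wide and 20 mm high, 45 g, lying on the bench at the right of the washer; grip it across its width. Origin at the middle of its underside, 10 mm below its axis, z up, though it can roll about its length. Only two to four of the four plugs are there.
- plug_2: Spark plug 58 mm long (its own y), 22 mm wide and 20 mm high, 45 g, lying on the bench at the right of the washer; grip it across its width. Origin at the middle of its underside, 10 mm below its axis, z up, though it can roll about its length. Only two to four of the four plugs are there.
- plug_3: Spark plug 58 mm long (its own y), 22 mm wide and 20 mm high, 45 g, lying on the bench at the right of the washer; grip it across its width. Origin at the middle of its underside, 10 mm below its axis, z up, though it can roll about its length. Only two to four of the four plugs are there.
- plug_4: Spark plug 58 mm long (its own y), 22 mm wide and 20 mm high, 45 g, lying on the bench at the right of the washer; grip it across its width. Origin at the middle of its underside, 10 mm below its axis, z up, though it can roll about its length. Only two to four of the four plugs are there.
- bolt_short: Hexagon-head steel bolt 46 mm long (its own y), 18 mm wide, lying among the plugs. Not to be washed.
- bolt_long: Hexagon-head steel bolt 62 mm long (its own y), 18 mm wide, lying among the plugs. Not to be washed.

How it is judged:
On the way, in this order (a step that is already met when the one before it is completed fails the run):
1. the toggle is flipped over to unlocked and its bat is back in (value of joint toggle above 0.75 rad and value of joint bat below 0.003 m), for 0.2 s.
2. the lid stands open, at least 1.3 rad (value of joint lid above 1.3 rad), for 0.2 s.
3. every plug lies in the tank (x of plug_1 in the frame of washer between -0.082 and 0.082 m and y of plug_1 in the frame of washer between -0.107 and 0.107 m and z of each of plug_1, plug_2, plug_3, plug_4 in the frame of washer below 0.065 m and x of plug_2 in the frame of washer between -0.082 and 0.082 m and y of plug_2 in the frame of washer between -0.107 and 0.107 m and x of plug_3 in the frame of washer between -0.082 and 0.082 m and y of plug_3 in the frame of washer between -0.107 and 0.107 m and x of plug_4 in the frame of washer between -0.082 and 0.082 m and y of plug_4 in the frame of washer between -0.107 and 0.107 m), for 0.2 s.
4. the lid is shut over the plugs (all of step 3 and value of joint lid below 0.04 rad), for 0.2 s.
5. the toggle is flipped back to locked and its bat is in (value of joint toggle below 0.15 rad and value of joint bat below 0.003 m and value of joint lid below 0.04 rad), for 0.2 s.
6. the plunger is pressed to its stop (value of joint plunger above 0.022 m), for 0.1 s.
At the end, for the whole second after the job is handed in: Every plug present lies at rest inside the tank (within its walls, below the rim), the lid is shut (under 0.04 rad), the toggle is locked (under 0.15 rad) with its bat in (under 3 mm), and the plunger is back up (within 4 mm) (all of step 3 and all of step 5 and value of joint plunger below 0.004 m and linear speed of each of plug_1, plug_2, plug_3, plug_4 below 0.02 m/s); the robot touches nothing.
It fails at once if the plunger is pressed while the toggle is not locked (value of joint plunger above 0.012 m and value of joint toggle above 0.3 rad).
It fails at once if a bolt is carried off (more than 0.1 m) (distance of any of bolt_short, bolt_long from where it was at the start of the episode above 0.1 m).
Of plug_1, plug_2, plug_3, plug_4 only 2 to 4 are there at a start; the rules pass over those that are not, and their reading is None.
At some moment in a run one of plug_1, plug_2, plug_3, plug_4 may be knocked a few centimetres aside while the robot is not near it.
Once in a run the grip may slacken for a moment while it holds something.
It also fails if it takes over 210 s, if anything falls off the work surface, if the arm or the gripper's body presses on something with over 40 N, if the wrist force passes 120 N, or if a joint passes its speed limit or range.

## Working session

There is one attempt and no reset: what is moved stays moved. The work goes in short steps, Python scripts to look and compute and a shell command to move; the robot and the scene stay as the last step left them, time stands still between calls to the robot, and variables do not carry over. Pictures are saved under pics/ and viewed, at most 14 in all, crops included, and the job is handed in when it is done.

```bash
ls; mkdir -p pics; python3 - <<'E'
from plant import robot
import cv2
s=robot.read_state();print(s)
for n in("top","side"):
    c=robot.read_camera(n);cv2.imwrite(f"pics/{n}0.png",c["image"][:,:,::-1]);print(n,c["fx"],c["fy"],c["cx"],c["cy"],c["dist"],c["R"],c["t"])
E
```

```text
inch.py
pics
plant.py
{'t': 0.0, 'q': array([-1.31339990e+00,  1.31144379e-01,  1.48925157e+00, -5.22084738e-06,
        1.52299504e+00, -8.53923907e-02]), 'dq': array([ 0.00024195, -0.00096712,  0.0008326 , -0.00163507, -0.00047052,
        0.00056914]), 'joint_torque': array([ 8.19494799e-04, -5.59832740e+01, -4.91768432e+01,  7.66322203e-02,
        3.50205728e-02, -1.65181036e-04]), 'tool_pos': array([ 0.20156051, -0.56458248,  0.23961265]), 'orientation': array([-3.09379665e+00, -5.35513907e-01,  2.50658783e-04]), 'force': array([-0.63601767, -0.18179746,  0.05152098]), 'wrist_torque': array([-0.01412325,  0.02390596, -0.00266109]), 'gripper_force': 0.0, 'opening': 0.0930105273905858}
top 393.52129195605517 393.52129195605517 320.78986123607785 199.67849315995124 [-0.08159561  0.          0.          0.          0.        ] [[-0.0285494  -0.99947305 -0.01544488]
 [-0.99793085  0.02938906 -0.0571865 ]
 [ 0.05761027  0.01378029 -0.99824404]] [0.0173578  0.54958896 1.28575171]
side 369.97727628535563 369.97727628535563 308.11528850981125 196.91927694135927 [0.00591109 0.         0.         0.         0.        ] [[ 0.99922082  0.03781779  0.01129457]
 [ 0.02618638 -0.42112579 -0.90662415]
 [-0.02953009  0.90621349 -0.42178797]] [-0.5554833   0.08690234  1.07363163]
```

View pics/top0.png

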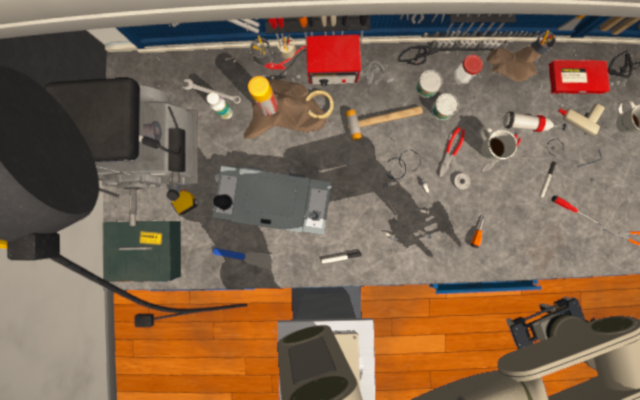

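View pics/side0.png

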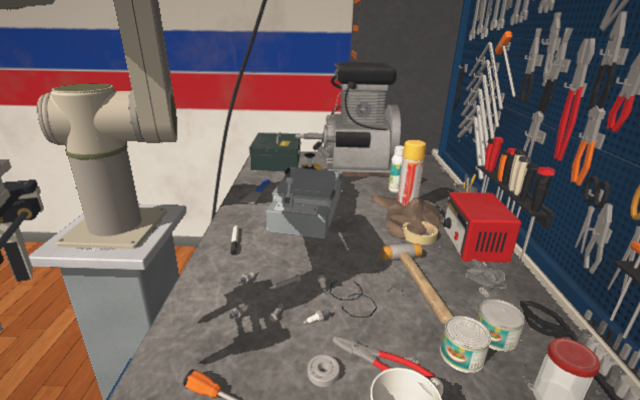

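The top view shows the washer at about (270,200), with the plunger at (222,201), the handle at (266,221) and the toggle at about (318,215). Small parts lie around (380–460,180–245), partly in the arm's shadow. Next I'll write helpers and enlarge those areas.

```bash
cat > h.py <<'E'
from plant import robot
import cv2,numpy as np
from scipy.spatial.transform import Rotation as Ro
def K(c): return np.array([[c["fx"],0,c["cx"]],[0,c["fy"],c["cy"]],[0,0,1.]])
def D(c): return np.array(c["dist"],float)
def ray(c,p):
    u=cv2.undistortPoints(np.array([[p]],float),K(c),D(c))[0,0]
    R=np.array(c["R"]);return -R.T@np.array(c["t"]),R.T@np.array([u[0],u[1],1])
def onz(c,p,z):
    o,d=ray(c,p);return o+d*(z-o[2])/d[2]
def proj(c,X):
    return cv2.projectPoints(np.array(X,float).reshape(-1,3),cv2.Rodrigues(np.array(c["R"]))[0],np.array(c["t"],float),K(c),D(c))[0][:,0]
def tri(c1,p1,c2,p2):
    o1,d1=ray(c1,p1);o2,d2=ray(c2,p2);A=np.c_[d1,-d2]
    s=np.linalg.lstsq(A,o2-o1,rcond=None)[0];a=o1+s[0]*d1;b=o2+s[1]*d2
    return (a+b)/2,np.linalg.norm(a-b)
def crop(c,box,k,name,gain=1):
    x0,y0,x1,y1=box;i=c["image"][y0:y1,x0:x1,::-1]
    i=np.clip(i.astype(float)*gain,0,255).astype(np.uint8)
    cv2.imwrite("pics/"+name,cv2.resize(i,None,fx=k,fy=k,interpolation=cv2.INTER_CUBIC))
def delta(target):
    "world shift -> tool axes"
    s=robot.read_state();R=Ro.from_rotvec(s["orientation"]).as_matrix()
    return R.T@(np.array(target)-s["tool_pos"])
def yaw():
    R=Ro.from_rotvec(robot.read_state()["orientation"]).as_matrix();return np.arctan2(R[1,1],R[0,1]) # dir of tool y
E
python3 - <<'E'
from h import *
t=robot.read_camera("top");s=robot.read_camera("side")
i=lambda c,b,k,g:cv2.resize(np.clip(c["image"][b[1]:b[3],b[0]:b[2],::-1].astype(float)*g,0,255).astype(np.uint8),k,interpolation=cv2.INTER_CUBIC)
a=i(t,(370,165,500,265),(780,600),1.8)
b=i(t,(205,155,345,245),(784,504),1.2)
d=i(s,(210,150,370,350),(640,800),1.5)
cv2.imwrite("pics/a.png",a);cv2.imwrite("pics/b.png",b)
cv2.imwrite("pics/d.png",i(s,(190,230,350,350),(800,600),1.7))
cv2.imwrite("pics/e.png",i(s,(255,150,355,245),(630,600),1.2))
E
```

```text
(no output)
```

View pics/a.png

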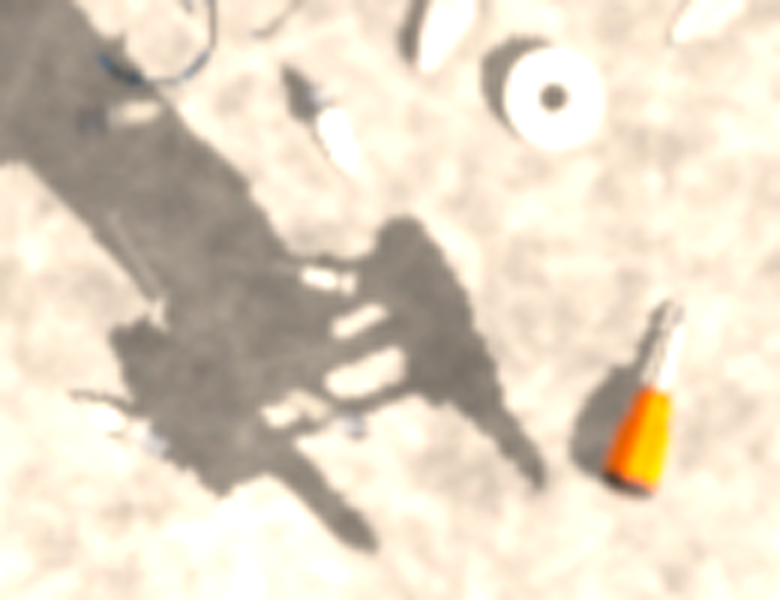

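View pics/b.png

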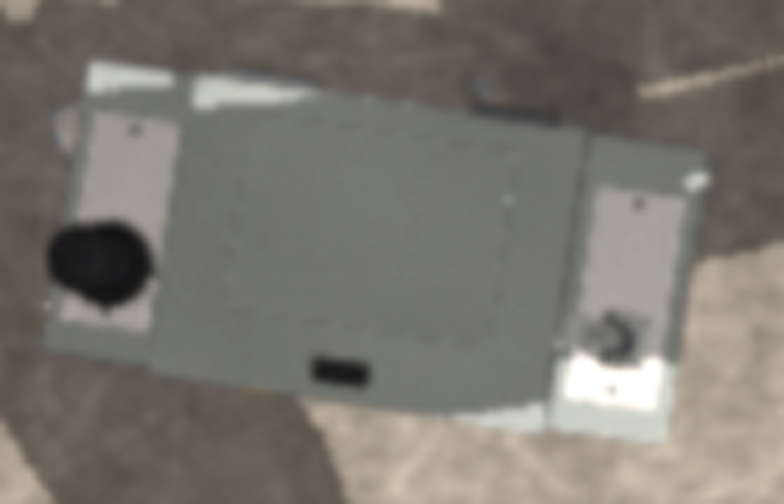

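View pics/e.png

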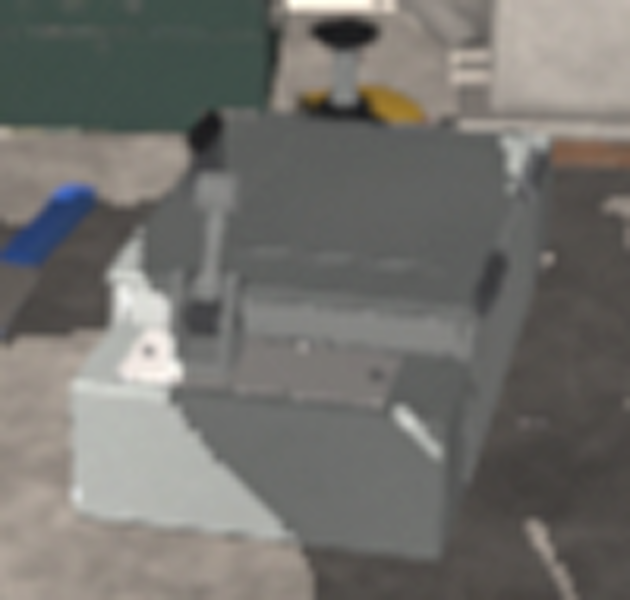

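Crop b shows the console corners, the black plunger head at (100,262), the handle at (340,373) and the toggle at (610,335). Crop e shows the bat head at (215,185). In crop a, one plug is clear at (325,125), and other parts are half hidden by the shadow near (120,115), (330,280), (300,410) and (125,425). Next is the washer pose.

```bash
python3 - <<'E'
from h import *
t=robot.read_camera("top");s=robot.read_camera("side")
f=lambda p:(p[0]/5.6+205,p[1]/5.6+155)
C=[onz(t,f(p),.07) for p in [(88,62),(706,155),(668,440),(45,348)]]
P=onz(t,f((100,262)),.135);H=onz(t,f((340,373)),.130)
B,e=tri(t,f((605,325)),s,(255+215/6.3,150+185/6.3))
C=np.array(C);print(C,C.mean(0));print("edges",[np.linalg.norm(C[i]-C[i-3]) for i in range(4)])
yv=C[0]-C[1]+C[3]-C[2];a=np.arctan2(-yv[0],yv[1]);print("yaw",a)
R=np.array([[np.cos(a),-np.sin(a)],[np.sin(a),np.cos(a)]]);c=C.mean(0)[:2]
print("P",P,(P[:2]-c)@R,"H",H,(H[:2]-c)@R,"B",B,e,(B[:2]-c)@R)
E
```

```text
[[ 0.66447353  0.31944906  0.07      ]
 [ 0.59985095 -0.03353128  0.07      ]
 [ 0.43932363 -0.00730156  0.07      ]
 [ 0.5009976   0.34648754  0.07      ]] [0.55116143 0.15627594 0.07      ]
edges [np.float64(0.3588470371664268), np.float64(0.162656133483208), np.float64(0.3591245021466478), np.float64(0.1656968849319225)]
yaw -0.17682913826300486
P [0.54532938 0.29664993 0.135     ] [-0.03043416  0.13715915] H [0.48187368 0.16798571 0.13      ] [-0.07026716 -0.00066117] B [0.50213278 0.0234614  0.15265282] 0.001990333091702417 [-0.02490084 -0.13936806]
```
View pics/d.png

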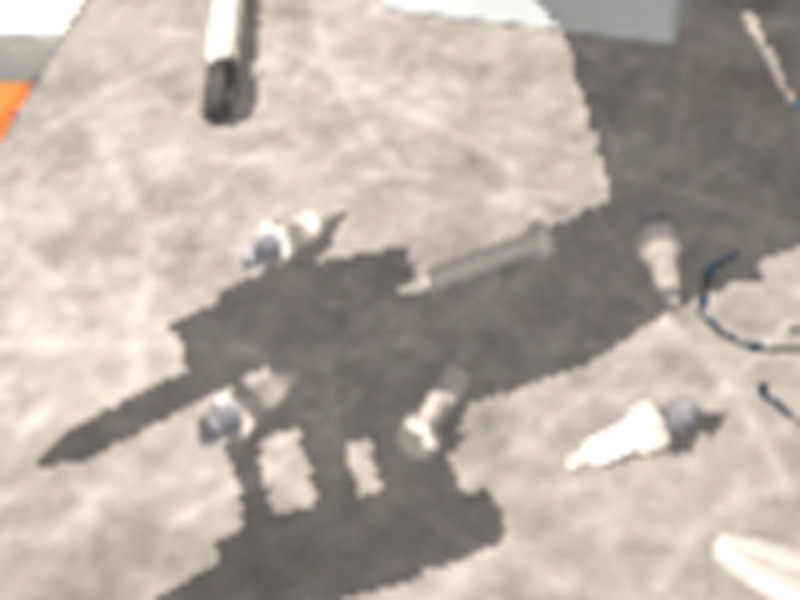

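Crop d shows four plugs (blue and white) at about (285,238), (245,400), (650,430) and (660,265), and two bolts at (430,420) and (480,260). The handle lands at x=-0.070, y=-0.001 in the washer frame, which matches the data. I'll turn the tool, move over the toggle and look again without the shadow.

The rows are not in the units I measure in: shifts go in units of 25 mm. I convert before sending: -0.02 m is -0.8.

```bash
python3 inch.py '[0.06, 0, 0, -0.8, -0.15, 0.06, 0, 0, -0.8, -0.15, 0.06, 0, 0, -0.8, -0.15, 0.06, 0, 0, 0, -0.15, 0.06, 0, 0, 0, -0.15, 0.06, 0, 0, 0, -0.15, 0.06, 0, 0, 0, -0.15]' | tail -3
python3 inch.py '[0.06, 1.8, 0.548, 0, 0, 0.06, 1.8, 0.548, 0, 0, 0.06, 1.8, 0.548, 0, 0, 0.06, 1.8, 0.548, 0, 0, 0.06, 1.8, 0.548, 0, 0, 0.06, 1.8, 0.548, 0, 0, 0.06, 1.8, 0.548, 0, 0, 0.06, 1.8, 0.548, 0, 0, 0.06, 1.8, 0.548, 0, 0, 0.06, 1.8, 0.548, 0, 0, 0.06, 1.8, 0.548, 0, 0, 0.06, 1.8, 0.548, 0, 0, 0.06, 1.8, 0.548, 0, 0, 0.06, 1.8, 0.548, 0, 0, 0.06, 0, 0, 0, 0]' | tail -3
python3 - <<'E'
from h import *
w=robot.read_camera("wrist");s=robot.read_camera("side");t=robot.read_camera("top")
print(yaw(),w["fx"],-np.array(w["R"]).T@w["t"])
cv2.imwrite("pics/w1.png",w["image"][:,:,::-1])
crop(t,(370,165,500,265),6,"t1.png",1.2);crop(s,(190,230,350,350),5,"s1.png",1.3)
E
```

```text
force: [-0.1, 0.1, 0.6]
opening: 0.06
gripper_force: 0.0
force: [0.4, -1.3, 0.1]
opening: 0.06
gripper_force: 0.0
-0.17699971159409508 292.514787637341 [0.51511045 0.09690468 0.4427015 ]
```

View pics/w1.png

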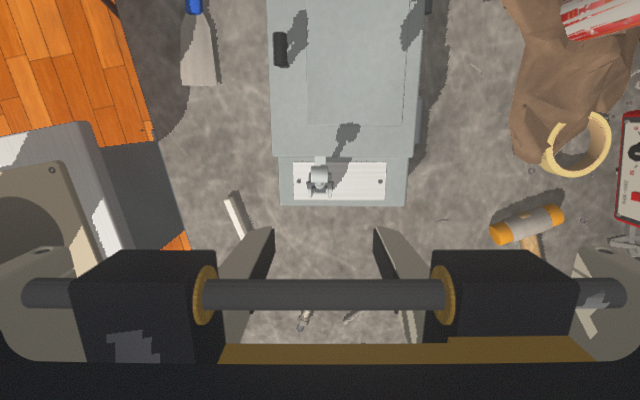

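View pics/t1.png

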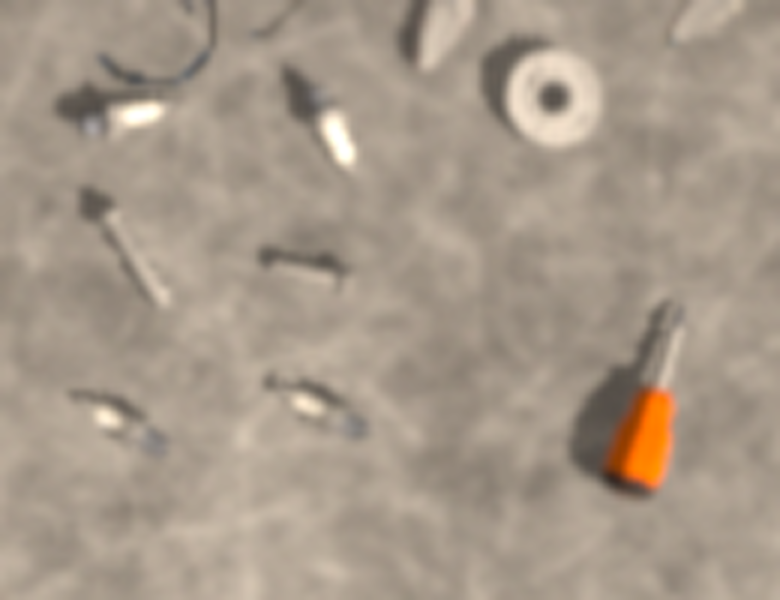

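The top crop (now unshadowed, scale 6) shows plugs at (125,115), (325,125), (120,425) and (318,405), with bolts at (130,255) and (303,265). The wrist view shows the toggle at about (319,175), so I'll zoom in there.

```bash
python3 - <<'E'
from h import *
w=robot.read_camera("wrist");s=robot.read_camera("side")
a=cv2.resize(w["image"][140:215,280:355,::-1],(560,560),interpolation=cv2.INTER_CUBIC)
b=cv2.resize(s["image"][165:215,270:300,::-1],(240,400),interpolation=cv2.INTER_CUBIC)
o=np.zeros((560,800,3),np.uint8);o[:,:560]=a;o[:400,560:]=b
cv2.imwrite("pics/z1.png",o)
E
```

```text
(no output)
```

View pics/z1.png

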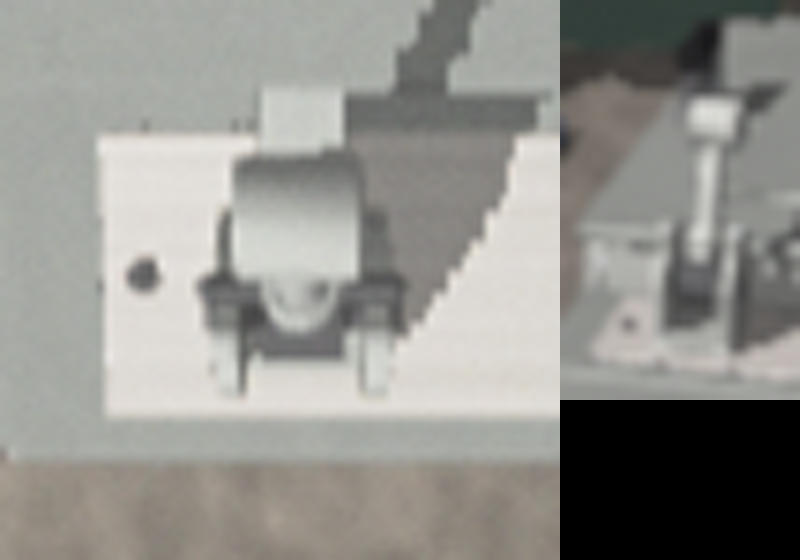

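The bat head is at (298,219) in the wrist panel and (715,118) in the side panel. I'll triangulate the head and measure the plugs in the same script.

```bash
cat >> h.py <<'E'
WA=-0.1768;WC=np.array([0.5512,0.1563])
WR=np.array([[np.cos(WA),-np.sin(WA)],[np.sin(WA),np.cos(WA)]])
def W(x,y): return WC+WR@np.array([x,y])
def inW(p): return (np.array(p)[:2]-WC)@WR
def plugs(t,box=(370,165,500,265)):
    x0,y0,x1,y1=box;im=cv2.GaussianBlur(t["image"],(0,0),1).astype(int)[y0:y1,x0:x1]
    out=[]
    m=((im.min(2)>165)).astype(np.uint8)
    n,l,st,ce=cv2.connectedComponentsWithStats(m)
    for i in range(1,n): out.append((ce[i]+[x0,y0],st[i][4]))
    return out
E
python3 - <<'E'
from h import *
w=robot.read_camera("wrist");s=robot.read_camera("side");t=robot.read_camera("top")
B,e=tri(w,(319.9,169.3),s,(289.4,179.75));print("B",B,e,inW(B),"wrist z.143",onz(w,(319.9,169.3),.143),inW(onz(w,(319.9,169.3),.143)))
print(robot.read_state()["tool_pos"])
f=lambda p:(p[0]/6+370,p[1]/6+165)
# (white tip, metal end)
for a,b in [((165,110),(82,122)),((350,165),(290,72)),((75,397),(163,445)),((272,382),(362,430))]:
    A=onz(t,f(a),.01);Bq=onz(t,f(b),.01);print((A+Bq)/2,np.linalg.norm(A-Bq),np.arctan2(*(A-Bq)[1::-1]))
E
```

```text
B [0.50087832 0.0417967  0.14390014] 0.0012325186751204493 [-0.02939836 -0.12156897] wrist z.143 [0.50145566 0.04169406 0.143     ] [-0.02881197 -0.12156846]
[0.5018117  0.01981527 0.30085685]
[ 0.59451956 -0.23230899  0.01      ] 0.04673649579560189 -1.456120290685049
[ 0.59000977 -0.34184815  0.01      ] 0.0613701723768699 -2.6073586601372565
[ 0.42596984 -0.22340934  0.01      ] 0.05520668408225438 1.0415323031685082
[ 0.43079239 -0.33342402  0.01      ] 0.05644522398706525 1.05116764110814
```

View pics/s1.png

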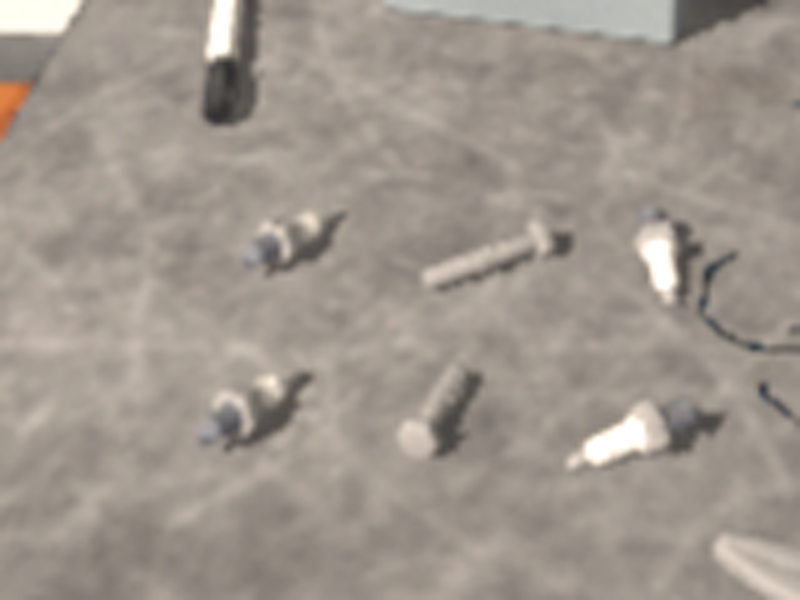

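The head sits at washer (-0.029,-0.1216), height 0.144, which agrees with the pivot on the console's centre line. The side crop confirms four plugs and two bolts. Tool x is washer y, tool y is washer x, and tool z is down. Now I'll descend and grip the bat.

```bash
python3 inch.py '[0.05, 0.856, -0.18, 0, 0, 0.05, 0, 0, 2, 0, 0.05, 0, 0, 2, 0, 0.05, 0, 0, 1.6, 0, 0.05, 0, 0, 0.48, 0, 0.05, 0, 0, 0, 0, 0.0, 0, 0, 0, 0, 0, 0, 0, 0, 0, 0, 0, 0, 0, 0, 0, 0, 0, 0, 0, 0, 0, 0, 0, 0]' 40
python3 - <<'E'
from h import *
s=robot.read_state();print(s["tool_pos"],inW(s["tool_pos"]))
E
```

```text
t: 4.0
tool_pos: [0.5017, 0.043, 0.1496]
orientation: [2.41, 2.015, 0.001]
force: [-1.7, 0.0, 6.6]
opening: 0.0178
gripper_force: 40.0
[0.5016539  0.04301323 0.14962448] [-0.02884884 -0.12023499]
```

Gripped at 17.8 mm, as expected. Pull 11 mm along the bat.

In the tool's units: -0.0033 m is -0.132, 0.0016 m is 0.064.

```bash
python3 inch.py '[0, 0.064, 0, -0.132, 0, 0, 0.064, 0, -0.132, 0, 0, 0.064, 0, -0.132, 0, 0, 0, 0, 0, 0, 0, 0, 0, 0, 0]'
```

```text
t: 4.5
tool_pos: [0.5022, 0.0472, 0.1583]
orientation: [2.41, 2.015, -0.001]
force: [1.4, -4.5, -4.4]
opening: 0.018
gripper_force: 40.0
```

```bash
python3 inch.py '[0, -0.372, 0, -0.148, 0, 0, -0.392, 0, -0.088, 0, 0, -0.4, 0, -0.032, 0, 0, 0, 0, 0, 0]';python3 inch.py '[0, -0.4, 0, 0.032, 0, 0, -0.392, 0, 0.088, 0, 0, -0.372, 0, 0.148, 0, 0, 0, 0, 0, 0, 0, 0, 0, 0, 0]'
```

```text
t: 4.9
tool_pos: [0.4969, 0.019, 0.1652]
orientation: [-2.41, -2.013, -0.002]
force: [2.4, 3.7, -6.6]
opening: 0.0177
gripper_force: 40.0
t: 5.4
tool_pos: [0.4919, -0.0091, 0.1587]
orientation: [-2.41, -2.014, -0.001]
force: [1.5, 3.2, -3.4]
opening: 0.0173
gripper_force: 40.0
```

The arc is done (57 mm traversed). Let the bat in, release and lift. For the lid, the handle is pinched along washer y, so the tool then needs a quarter turn.

In the tool's units: -0.05 m is -2, -0.04 m is -1.6.

```bash
python3 inch.py '[0, 0.064, 0, 0.132, 0, 0, 0.064, 0, 0.132, 0, 0, 0.048, 0, 0.112, 0, 0, 0, 0, 0, 0, 0.05, 0, 0, 0, 0, 0.05, 0, 0, 0, 0, 0.05, 0, 0, 0, 0, 0.05, 0, 0, -1.6, 0, 0.05, 0, 0, -2, 0, 0.05, 0, 0, -2, 0]'
python3 - <<'E'
from h import *
w=robot.read_camera("wrist")
st=robot.read_state();print(st["q"],inW(st["tool_pos"]))
for y,z in((-.0244,.0504),(.0244,.0504)):
    print(proj(w,[*W(-.029,-.146+y),.0925+z]))
print(proj(w,[*W(-.070,0),.123]))
cv2.imwrite("pics/w2.png",w["image"][:,:,::-1])
E
```

```text
t: 6.4
tool_pos: [0.4919, -0.0052, 0.2898]
orientation: [-2.409, -2.015, 0.003]
force: [1.5, 0.1, 0.7]
opening: 0.0498
gripper_force: 0.0
[-1.14644289e-01 -1.84254305e-01  1.68957340e+00 -1.43429773e-04
  1.62488433e+00  6.31256620e-02] [-0.02657723 -0.16915599]
[[325.1474971  192.83902031]]
[[325.17703698 144.44196587]]
[[281.68088597  12.47644026]]
```

View pics/w2.png

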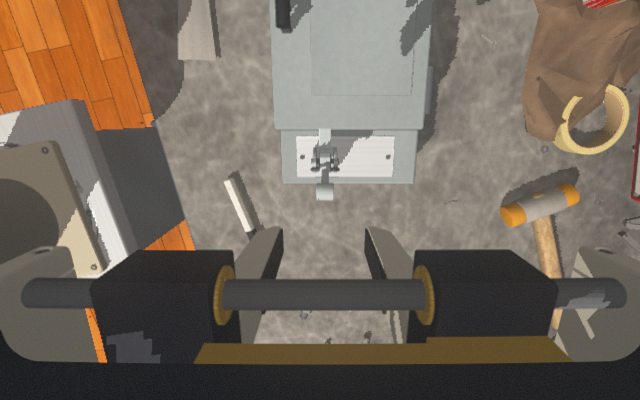

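The wrist picture shows the bat leaning right with its head at (324,192), as predicted for unlocked, so step 1 is met. I'll quarter-turn the tool and go over the handle; tool x then becomes washer -x and tool y becomes washer y.

In the tool's units: 0.042 m is 1.68, 0.02 m is 0.8.

```bash
python3 inch.py '[0.06, 0, 0, 0, -0.15, 0.06, 0, 0, 0, -0.15, 0.06, 0, 0, 0, -0.15, 0.06, 0, 0, 0, -0.15, 0.06, 0, 0, 0, -0.15, 0.06, 0, 0, 0, -0.15, 0.06, 0, 0, 0, -0.15, 0.06, 0, 0, 0, -0.15, 0.06, 0, 0, 0, -0.15, 0.06, 0, 0, 0, -0.15, 0.06, 0, 0, 0, -0.071, 0.06, 0.428, 1.68, 0.8, 0, 0.06, 0.428, 1.68, 0.8, 0, 0.06, 0.428, 1.68, 0.8, 0, 0.06, 0.428, 1.68, 0.8, 0, 0.06, 0, 0, 0, 0, 0.06, 0, 0, 0, 0]'
python3 - <<'E'
from h import *
s=robot.read_state();print(yaw(),inW(s["tool_pos"]),s["q"],delta([*W(-.07,-.0005),.126]))
w=robot.read_camera("wrist");print(proj(w,[*W(-.070,0),.123]))
b=cv2.connectedComponentsWithStats((w["image"].max(2)<60).astype(np.uint8));print([(x[:5],c) for x,c in zip(b[2],b[3]) if 100<x[4]<5000])
E
```

```text
t: 8.15
tool_pos: [0.4795, 0.1684, 0.208]
orientation: [-0.274, -3.128, 0.002]
force: [0.6, -0.5, -0.2]
opening: 0.06
gripper_force: 0.0
1.3958388670959738 [-0.07273033 -0.00072269] [ 2.37087457e-01 -1.00375662e-01  1.78101852e+00 -4.12183068e-04
  1.46295774e+00 -1.15870565e+00] [-0.00286813  0.00031438  0.08198529]
[[323.85555916 213.53693771]]
[(array([ 59, 122,  37,  15, 112], dtype=int32), array([ 78.91964286, 129.01785714])), (array([ 532,  166,   66,   53, 1172], dtype=int32), array([562.71843003, 185.49146758])), (array([311, 205,  36,  17, 483], dtype=int32), array([329.0931677 , 213.44720497])), (array([373, 229,  26,  50, 534], dtype=int32), array([382.76779026, 259.29213483])), (array([249, 230,  26,  49, 551], dtype=int32), array([264.06170599, 259.19600726])), (array([633, 236,   7,  24, 126], dtype=int32), array([636.6031746 , 246.97619048])), (array([205, 279,  25,  12, 126], dtype=int32), array([214.38888889, 283.00793651]))]
```

```bash
python3 - <<'E'
from h import *
w=robot.read_camera("wrist")
h=onz(w,(329.1,213.4),.128);print(inW(h),delta([*h[:2],.126]))
E
```

```text
[-0.07047141  0.00355094] [-0.0007897   0.00541216  0.08347648]
```

```bash
python3 inch.py '[0.06, -0.08, 0.12, 1.6, 0, 0.06, 0, 0, 1.4, 0, 0.06, 0, 0, 0.28, 0, 0.06, 0, 0, 0, 0, 0, 0, 0, 0, 0, 0, 0, 0, 0, 0, 0, 0, 0, 0, 0, 0, 0, 0, 0, 0]' 25
python3 -c "
from h import *
s=robot.read_state();print(inW(s['tool_pos']))"
```

```text
t: 9.05
tool_pos: [0.4835, 0.1703, 0.1283]
orientation: [0.279, 3.127, 0.001]
force: [0.9, 0.6, 0.4]
opening: 0.0323
gripper_force: 0.0
[-0.06914013  0.00189504]
```

In the tool's units: 0.001 m is 0.04.

```bash
python3 inch.py '[0, 0, 0, 0.04, 0, 0, 0, 0, 0, 0, 0, 0, 0, 0, 0]'
python3 -c "
from h import *
s=robot.read_state();print(inW(s['tool_pos']))
r=.1587
for th in np.arange(0,1.5,.12): print(round(th,2),np.round([.155-r*np.cos(.2159+th), r*np.sin(.2159+th)-.034],4))"
```

```text
t: 9.35
tool_pos: [0.4836, 0.1711, 0.128]
orientation: [0.278, 3.127, 0.003]
force: [-2.9, 1.6, 8.9]
opening: 0.03
gripper_force: 25.0
[-0.06915908  0.00266861]
0.0 [-0. -0.]
0.12 [0.0052 0.0183]
0.24 [0.0125 0.0359]
0.36 [0.0219 0.0524]
0.48 [0.0332 0.0677]
0.6 [0.0463 0.0816]
0.72 [0.0609 0.0938]
0.84 [0.0768 0.1041]
0.96 [0.0939 0.1125]
1.08 [0.1119 0.1187]
1.2 [0.1305 0.1228]
1.32 [0.1495 0.1246]
1.44 [0.1685 0.1241]
```

The handle is pinched at 30.0 mm. Raise it along its arc.

In the tool's units: -0.0183 m is -0.732, -0.0176 m is -0.704.

```bash
python3 inch.py '[0, -0.208, 0, -0.732, 0, 0, -0.292, 0, -0.704, 0, 0, -0.376, 0, -0.66, 0, 0, -0.452, 0, -0.612, 0, 0, 0, 0, 0, 0]'
python3 inch.py '[0, -0.524, 0, -0.556, 0, 0, -0.584, 0, -0.488, 0, 0, -0.636, 0, -0.412, 0, 0, -0.684, 0, -0.336, 0, 0, 0, 0, 0, 0]'
python3 -c "
from h import *
s=robot.read_state();p=inW(s['tool_pos']);print(p,np.arctan2(s['tool_pos'][2]-.003-.089,.085-p[0])-.216,np.hypot(s['tool_pos'][2]-.003-.089,.085-p[0]))"
```

```text
t: 9.85
tool_pos: [0.5167, 0.1651, 0.1961]
orientation: [0.278, 3.127, 0.003]
force: [-4.4, 4.3, 4.5]
opening: 0.0298
gripper_force: 25.0
t: 10.35
tool_pos: [0.5764, 0.1544, 0.2394]
orientation: [0.278, 3.128, 0.003]
force: [-1.4, 3.9, 4.5]
opening: 0.0298
gripper_force: 25.0
[0.02514984 0.0025938 ] 0.9691821448898212 0.15912165648920326
```

In the tool's units: -0.019 m is -0.76, -0.0186 m is -0.744.

```bash
python3 inch.py '[0, -0.72, 0, -0.248, 0, 0, -0.744, 0, -0.164, 0, 0, -0.76, 0, -0.072, 0, 0, -0.76, 0, 0.02, 0, 0, 0, 0, 0, 0, 0, 0, 0, 0, 0]'
python3 -c "
from h import *
s=robot.read_state();p=inW(s['tool_pos']);print(p,np.arctan2(s['tool_pos'][2]-.003-.089,.085-p[0])-.216,np.hypot(s['tool_pos'][2]-.003-.089,.085-p[0]))"
```

```text
t: 10.95
tool_pos: [0.6498, 0.1413, 0.2514]
orientation: [0.278, 3.126, 0.003]
force: [1.3, 4.2, 5.0]
opening: 0.0293
gripper_force: 25.0
[0.09974052 0.00263041] 1.4470243337428514 0.16005377819695862
```

The lid stands at about 1.45 rad. Release, rise, and cross over to the plugs.

In the tool's units: -0.048 m is -1.92, -0.04 m is -1.6.

```bash
python3 inch.py '[0.07, 0, 0, 0, 0, 0.07, 0, 0, 0, 0, 0.07, 0, 0, 0, 0, 0.07, 0, 0, -1.6, 0, 0.07, 0, 0, -1.6, 0, 0.07, -0.04, -1.92, -0.4, 0, 0.07, -0.04, -1.92, 0, 0, 0.07, -0.04, -1.92, 0, 0, 0.07, -0.04, -1.92, 0, 0, 0.07, -0.04, -1.92, 0, 0, 0.07, -0.04, -1.92, 0.4, 0, 0.07, -0.04, -1.92, 1.2, 0, 0.07, -0.04, -1.92, 1.2, 0, 0.07, 0, 0, 0, 0, 0.07, 0, 0, 0, 0]'
python3 - <<'E'
from h import *
w=robot.read_camera("wrist");t=robot.read_camera("top");cv2.imwrite("pics/w3.png",w["image"][:,:,::-1])
s=robot.read_state();print(s["q"])
for p in [(.5945,-.232),(.590,-.342),(.426,-.2234),(.4308,-.3334)]: print(proj(w,[*p,.01]))
for c,a in plugs(t): print(c,a,onz(t,c,.012))
E
```

```text
t: 12.45
tool_pos: [0.5892, -0.2285, 0.2757]
orientation: [-0.282, -3.126, -0.002]
force: [1.0, 0.2, 0.9]
opening: 0.0703
gripper_force: 0.0
[-4.48339561e-01  2.06328209e-01  1.33595914e+00  3.75038224e-04
  1.59835931e+00 -1.84182553e+00]
[[321.13530009 175.84845054]]
[[245.03744295 186.40601475]]
[[303.86145215  46.90036893]]
[[221.55029337  67.67830008]]
[431.5 185. ] 2 [ 0.58819561 -0.36872827  0.012     ]
[385.  233.5] 4 [ 0.4320237  -0.20729661  0.012     ]
[421.16666667 262.74074074] 54 [ 0.33204089 -0.32361404  0.012     ]
```

View pics/w3.png

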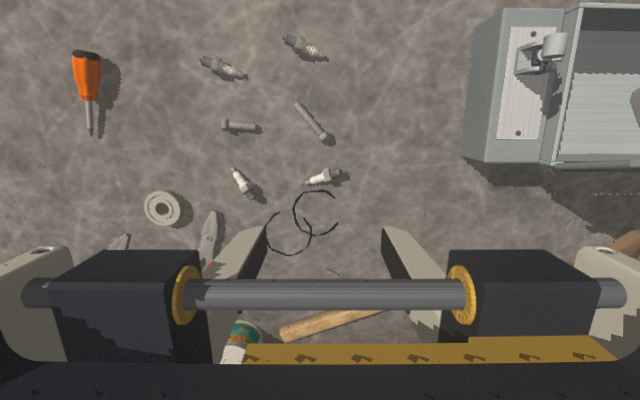

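The wrist view shows all four plugs, with tips at:
- (306,186)–(342,173)
- (234,168)–(254,199)
- (284,38)–(327,58)
- (200,60)–(247,77)

The bolts are at (240,126) and (314,121), and the lid is open.

```bash
cat >> h.py <<'E'
def auto(w,X,r=.045):
    "plug near world X in the wrist view: (centre, axis angle, length, width)"
    u,v=proj(w,[X[0],X[1],.01])[0];k=int(r*w["fx"]/(np.array(w["R"])@np.array([*X[:2],.01])+w["t"])[2])
    x0,y0=max(int(u-k),0),max(int(v-k),0)
    im=w["image"][y0:int(v+k),x0:int(u+k)].astype(float);g=im.mean(2)
    m=((g>np.median(g)+32)|(im[:,:,2]-im[:,:,0]>np.median(im[:,:,2]-im[:,:,0])+12)).astype(np.uint8)
    m=cv2.morphologyEx(m,cv2.MORPH_CLOSE,np.ones((3,3)))
    n,l,st,ce=cv2.connectedComponentsWithStats(m)
    if n<2: return None
    i=1+np.argmax(st[1:,4]);pts=np.argwhere(l==i)[:,::-1]+[x0,y0]
    P=np.array([onz(w,p,.011)[:2] for p in pts]).astype(np.float32)
    (c,s,a)=cv2.minAreaRect(P*1000);b=cv2.boxPoints((c,s,a));e1,e2=b[1]-b[0],b[2]-b[1]
    e=e1 if np.hypot(*e1)>np.hypot(*e2) else e2
    return np.array(c)/1000,np.arctan2(e[1],e[0])%np.pi,max(s),min(s)
def plan(X,ang):
    "X world xy, plug axis ang: turn about tool z, then shift in tool axes after it"
    s=robot.read_state();q=s["q"]
    for k in(-1,0,1,2):
        want=ang+np.pi/2+k*np.pi;d=want-yaw();d=(d+np.pi)%(2*np.pi)-np.pi
        q6=np.arctan2(X[1],X[0])-(q[0]-q[5])-d
        x=yaw()+d+np.pi/2;D=np.array(X)-s["tool_pos"][:2]
        print("turn %.3f q6 %.2f dx %.4f dy %.4f dz(z=.008) %.4f"%(-d,q6,D@[np.cos(x),np.sin(x)],D@[np.sin(x),-np.cos(x)],s["tool_pos"][2]-.008))
        if k==0: break
E
python3 - <<'E'
from h import *
w=robot.read_camera("wrist")
for a,b in [((306,186),(342,173)),((234,168),(254,199)),((284,38),(327,58)),((200,60),(247,77))]:
    A=onz(w,a,.01);B=onz(w,b,.01);d=B-A;print((A+B)/2,np.hypot(*d[:2]),np.arctan2(d[1],d[0])%np.pi,auto(w,(A+B)/2))
A=onz(w,(306,186),.01);B=onz(w,(342,173),.01);c=auto(w,(A+B)/2);plan(c[0],c[1])
E
```

```text
[ 0.60348134 -0.22817491  0.01      ] 0.05488172802597958 1.7463516932494834 (array([ 0.59551117, -0.23033234]), np.float32(1.9487499), 50.64696502685547, 15.953354835510254)
[ 0.58924131 -0.34213619  0.01      ] 0.05233231595896249 0.33430881576530985 (array([ 0.57752557, -0.34712219]), np.float32(0.21496847), 36.458274841308594, 12.584856986999512)
[ 0.42986601 -0.22093299  0.01      ] 0.05973628793795082 0.9864935419086591 (array([ 0.4158371 , -0.23896507]), np.float32(0.9574815), 13.646389961242676, 10.675653457641602)
[ 0.43472401 -0.33106795  0.01      ] 0.06349936783836141 1.0558613113458821 (array([ 0.41920203, -0.35237186]), np.float32(1.0797672), 14.417484283447266, 10.595080375671387)
turn 1.016 q6 -0.75 dx -0.0048 dy 0.0028 dz(z=.008) 0.2706
turn -2.125 q6 -3.89 dx 0.0048 dy -0.0028 dz(z=.008) 0.2706
```

Click and automatic values differ by up to 8 mm for plug 1, so I'll go closer and measure again.

In the tool's units: 0.018 m is 0.72.

```bash
python3 inch.py '[0.07, 0, 0, 0.72, 0.15, 0.07, 0, 0, 0.72, 0.15, 0.07, 0, 0, 0.72, 0.15, 0.07, 0, 0, 0.72, 0.15, 0.07, 0, 0, 0.72, 0.15, 0.07, 0, 0, 0.72, 0.15, 0.07, 0, 0, 0.72, 0.1, 0.07, 0, 0, 0, 0, 0.07, 0, 0, 0, 0]'
python3 - <<'E'
from h import *
w=robot.read_camera("wrist");X=(.5955,-.2303)
print(proj(w,[*X,.01]),yaw());r=auto(w,X);print(r);plan(r[0],r[1])
u,v=proj(w,[*X,.01])[0].astype(int);g=w["image"][v-40:v+40:2,u-50:u+50].astype(int)
m=np.median(g.reshape(-1,3),0);d=g-m
for row in d: print("".join("#" if p.mean()>30 else "b" if p[2]-p[0]>14 else "-" if p.mean()<-30 else "." for p in row))
E
```

```text
t: 13.5
tool_pos: [0.591, -0.227, 0.1523]
orientation: [1.738, 2.616, 0.0]
force: [-0.0, -0.1, -1.0]
opening: 0.0704
gripper_force: 0.0
[[326.28192771 197.65564211]] 0.39714968640790155
(array([ 0.59350989, -0.22755663]), np.float32(1.6947317), 54.62335205078125, 16.30457878112793)
turn 0.273 q6 -0.49 dx -0.0004 dy 0.0021 dz(z=.008) 0.1451
turn -2.868 q6 -3.63 dx 0.0004 dy -0.0021 dz(z=.008) 0.1451
......-----------------.............................................................................
....-------------------.............................................................................
....-------------------.............................................................................
.....------------------.............................................................................
###..-----------------.............................................---...-..........................
####..--------------............................................--------------......................
####..------------........................................-....-------------................
[... 2641 characters left out ...]
....................................................-bb.......................................
.........................................#...............bb.........................................
........................................................-b..........................................
.......................................................-b...........................................
.......................................................--b..........................................
........................................................--..........................................
........................................................---.........................................
```

The measurement is clean: length 54.6 mm, angle 1.695, agreeing with the top view. Fingertips reach 22 mm ahead, so the TCP goes to z≈0.026.

In the tool's units: 0.002 m is 0.08, 0.045 m is 1.8.

```bash
python3 inch.py '[0.06, 0, 0.08, 1.2, 0.14, 0.06, 0, 0, 1.8, 0.133, 0.06, 0, 0, 1.4, 0, 0.06, 0, 0, 0.64, 0, 0.06, 0, 0, 0, 0, 0.0, 0, 0, 0, 0, 0, 0, 0, 0, 0, 0, 0, 0, 0, 0, 0, 0, 0, 0, 0, 0, 0, 0, 0, 0, 0, 0, 0, 0, 0]' 30
```

```text
t: 14.65
tool_pos: [0.5926, -0.2272, 0.0257]
orientation: [2.084, 2.35, 0.001]
force: [-0.5, 0.4, 2.5]
opening: 0.0197
gripper_force: 30.0
```

Gripped at 19.7 mm. Lift, turn back and carry to the tank at washer (-0.045,-0.025).

The rows are not in the units I measure in: shifts go in units of 25 mm. I convert before sending: -0.02 m is -0.8.

```bash
python3 inch.py '[0, 0, 0, -0.8, -0.141, 0, 0, 0, -0.8, -0.141, 0, 0, 0, -0.8, -0.141, 0, 0, 0, -0.8, -0.141, 0, 0, 0, -0.8, -0.141, 0, 0, 0, -0.8, -0.141, 0, 0, 0, -0.8, -0.141, 0, 0, 0, -0.8, -0.141, 0, 0, 0, -0.8, -0.142, 0, 0, 0, 0, 0]'
python3 inch.py '[0, 0.764, 1.728, 0, 0, 0, 0.764, 1.728, 0, 0, 0, 0.764, 1.728, 0, 0, 0, 0.764, 1.728, 0, 0, 0, 0.764, 1.728, 0, 0, 0, 0.764, 1.728, 0, 0, 0, 0.764, 1.728, 0, 0, 0, 0.764, 1.728, 0, 0, 0, 0, 0, 0, 0, 0, 0, 0, 0, 0]'
python3 -c "
from h import *
print(yaw(),inW(robot.read_state()['tool_pos']))"
```

```text
t: 15.65
tool_pos: [0.5937, -0.2279, 0.2088]
orientation: [0.279, 3.124, -0.003]
force: [0.6, -0.5, -0.3]
opening: 0.0192
gripper_force: 30.0
t: 16.65
tool_pos: [0.5032, 0.141, 0.204]
orientation: [-0.284, -3.127, 0.001]
force: [-0.2, -0.3, -0.3]
opening: 0.0197
gripper_force: 30.0
1.3895367835705976 [-0.04455315 -0.02347244]
```

In the tool's units: 0.045 m is 1.8, -0.05 m is -2.

```bash
python3 inch.py '[0, 0, 0, 1.8, 0, 0, 0, 0, 1.8, 0, 0, 0, 0, 1.4, 0, 0, 0, 0, 0.52, 0, 0, 0, 0, 0, 0, 0.045, 0, 0, 0, 0, 0.045, 0, 0, 0, 0, 0.045, 0, 0, 0, 0, 0.045, 0, 0, -2, 0, 0.045, 0, 0, -2, 0, 0.045, 0, 0, -1.6, 0]'
python3 inch.py '[0.07, -0.68, -1.84, 0, 0, 0.07, -0.68, -1.84, 0, 0, 0.07, -0.68, -1.84, 0, 0, 0.07, -0.68, -1.84, 0, 0, 0.07, -0.68, -1.84, 0, 0, 0.07, -0.68, -1.84, 0, 0, 0.07, -0.68, -1.84, 0, 0, 0.07, -0.68, -1.84, 0, 0, 0.07, -0.68, -1.84, 0, 0, 0.07, -0.68, -1.84, 0, 0, 0.07, 0, 0, 0, 0, 0.07, 0, 0, 0, 0]'
python3 inch.py '[0.07, 0, 0, 0, 0.15, 0.07, 0, 0, 0, 0.15, 0.07, 0, 0, 0, 0.15, 0.07, 0, 0, 0, 0.15, 0.07, 0, 0, 0, 0.15, 0.07, 0, 0, 0, 0.15, 0.07, 0, 0, 0, 0.15, 0.07, 0, 0, 0, 0.15, 0.07, 0, 0, 0, 0.15, 0.07, 0, 0, 0, 0.15, 0.07, 0, 0, 0, 0.15, 0.07, 0, 0, 0.4, 0.15, 0.07, 0, 0, 0.4, 0.15, 0.07, 0, 0, 0.4, 0.15, 0.07, 0, 0, 0.4, 0.15, 0.07, 0, 0, 0.4, 0.15, 0.07, 0, 0, 0, 0.1, 0.07, 0, 0, 0, 0, 0.07, 0, 0, 0, 0]'
cat > look.py <<'E'
import sys
from h import *
w=robot.read_camera("wrist");X=tuple(map(float,sys.argv[1:3]))
print(proj(w,[*X,.01]),yaw(),inW(robot.read_state()["tool_pos"]));r=auto(w,X)
if r: 
    print(r);plan(r[0],r[1]);X=r[0]
u,v=proj(w,[*X,.01])[0].astype(int);g=w["image"][max(v-36,0):v+36:2,max(u-36,0):u+36].astype(int)
d=g-np.median(g.reshape(-1,3),0)
for row in d: print("".join("#" if p.mean()>30 else "b" if p[2]-p[0]>14 else "-" if p.mean()<-30 else "." for p in row))
E
python3 look.py .589 -.342
```

```text
t: 17.75
tool_pos: [0.5049, 0.1405, 0.2115]
orientation: [0.283, 3.125, 0.002]
force: [0.7, 0.8, 0.2]
opening: 0.0446
gripper_force: 0.0
t: 18.95
tool_pos: [0.5885, -0.344, 0.2075]
orientation: [0.287, 3.128, 0.0]
force: [0.7, -0.0, 0.3]
opening: 0.07
gripper_force: 0.0
t: 20.85
tool_pos: [0.5892, -0.3419, 0.1586]
orientation: [3.056, 0.724, 0.002]
force: [0.4, 0.2, -0.1]
opening: 0.0697
gripper_force: 0.0
[[324.06569611 191.32291137]] -1.1060057918170447 [ 0.12501636 -0.48396086]
(array([ 0.57762592, -0.34935864]), np.float32(0.46527502), 32.303810119628906, 11.279023170471191)
turn -0.000 q6 0.56 dx -0.0136 dy 0.0013 dz(z=.008) 0.1505
turn 3.141 q6 3.70 dx 0.0136 dy -0.0013 dz(z=.008) 0.1505
.........................---------------................................
........................------------------..............................
.......................----------b--b-bbb---............................
........................--------bbbb-b--b--b-...........................
........................--------bbbb.......-............................
.........................-------
[... 1530 characters left out ...]
.......#...................................
........................................................................
........................................................................
........................................................................
........................................................................
........................................................................
........................................................................
........................................................................
........................................................................
........................................................................
```

The blob is only the ceramic. Counting the metal end too, the centre is about 10 mm further along +x, so dx≈-0.003.

In the tool's units: -0.003 m is -0.12, 0.0013 m is 0.052.

```bash
python3 inch.py '[0.06, -0.12, 0.052, 1.4, 0, 0.06, 0, 0, 1.8, 0, 0.06, 0, 0, 1.48, 0, 0.06, 0, 0, 0.6, 0, 0.06, 0, 0, 0, 0, 0.0, 0, 0, 0, 0, 0, 0, 0, 0, 0, 0, 0, 0, 0, 0, 0, 0, 0, 0, 0, 0, 0, 0, 0, 0, 0, 0, 0, 0, 0]' 30
python3 inch.py '[0, 0, 0, -0.8, -0.15, 0, 0, 0, -0.8, -0.15, 0, 0, 0, -0.8, -0.15, 0, 0, 0, -0.8, -0.15, 0, 0, 0, -0.8, -0.15, 0, 0, 0, -0.8, -0.15, 0, 0, 0, -0.8, -0.15, 0, 0, 0, -0.8, -0.15, 0, 0, 0, -0.8, -0.15, 0, 0, 0, 0, -0.15, 0, 0, 0, 0, -0.15, 0, 0, 0, 0, -0.15, 0, 0, 0, 0, -0.15, 0, 0, 0, 0, -0.15, 0, 0, 0, 0, -0.15, 0, 0, 0, 0, -0.15, 0, 0, 0, 0, -0.1, 0, 0, 0, 0, 0]'
python3 -c "
from h import *
print(yaw(),delta([*W(-.045,.025),.205]))"
```

```text
t: 22.0
tool_pos: [0.5865, -0.3454, 0.0254]
orientation: [3.058, 0.717, 0.0]
force: [0.6, -0.1, 1.0]
opening: 0.0187
gripper_force: 30.0
t: 23.8
tool_pos: [0.5863, -0.3452, 0.205]
orientation: [-0.281, -3.129, -0.0]
force: [-0.3, 1.5, -0.3]
opening: 0.0189
gripper_force: 30.0
1.3915646567166007 [1.69001982e-01 5.12117936e-01 1.58826790e-04]
```

In the tool's units: 0.0466 m is 1.864, 0.0154 m is 0.616.

```bash
python3 inch.py '[0, 0.616, 1.864, 0, 0, 0, 0.616, 1.864, 0, 0, 0, 0.616, 1.864, 0, 0, 0, 0.616, 1.864, 0, 0, 0, 0.616, 1.864, 0, 0, 0, 0.616, 1.864, 0, 0, 0, 0.616, 1.864, 0, 0, 0, 0.616, 1.864, 0, 0, 0, 0.616, 1.864, 0, 0, 0, 0.616, 1.864, 0, 0, 0, 0.616, 1.864, 0, 0, 0, 0, 0, 0, 0, 0, 0, 0, 0, 0]'
python3 -c "
from h import *
print(yaw(),inW(robot.read_state()['tool_pos']))"
```

```text
t: 25.1
tool_pos: [0.5115, 0.1905, 0.2052]
orientation: [-0.283, -3.129, 0.001]
force: [-0.2, 0.5, -0.7]
opening: 0.019
gripper_force: 30.0
1.3904949437772154 [-0.04508423  0.02665801]
```

```bash
python3 inch.py '[0, 0, 0, 1.8, 0, 0, 0, 0, 1.8, 0, 0, 0, 0, 1.4, 0, 0, 0, 0, 0.56, 0, 0, 0, 0, 0, 0, 0.045, 0, 0, 0, 0, 0.045, 0, 0, 0, 0, 0.045, 0, 0, 0, 0, 0.045, 0, 0, -2, 0, 0.045, 0, 0, -2, 0, 0.045, 0, 0, -1.6, 0]'
python3 inch.py '[0.07, 0.04, -1.868, 0, 0, 0.07, 0.04, -1.868, 0, 0, 0.07, 0.04, -1.868, 0, 0, 0.07, 0.04, -1.868, 0, 0, 0.07, 0.04, -1.868, 0, 0, 0.07, 0.04, -1.868, 0, 0, 0.07, 0.04, -1.868, 0, 0, 0.07, 0.04, -1.868, 0, 0, 0.07, 0.04, -1.868, 0, 0, 0.07, 0, 0, 0, 0, 0.07, 0, 0, 0, 0]'
python3 inch.py '[0.07, 0, 0, 0, 0.15, 0.07, 0, 0, 0, 0.15, 0.07, 0, 0, 0, 0.15, 0.07, 0, 0, 0, 0.15, 0.07, 0, 0, 0, 0.15, 0.07, 0, 0, 0, 0.15, 0.07, 0, 0, 0, 0.15, 0.07, 0, 0, 0, 0.15, 0.07, 0, 0, 0.4, 0.15, 0.07, 0, 0, 0.4, 0.15, 0.07, 0, 0, 0.4, 0.15, 0.07, 0, 0, 0.4, 0.15, 0.07, 0, 0, 0.4, 0.14, 0.07, 0, 0, 0, 0, 0.07, 0, 0, 0, 0]'
python3 look.py .4285 -.222
```

```text
t: 26.2
tool_pos: [0.5128, 0.1897, 0.2106]
orientation: [0.283, 3.125, 0.002]
force: [1.4, 0.2, -0.1]
opening: 0.0452
gripper_force: 0.0
t: 27.3
tool_pos: [0.4276, -0.2234, 0.2073]
orientation: [0.288, 3.127, -0.001]
force: [0.3, 0.6, 0.3]
opening: 0.07
gripper_force: 0.0
t: 28.8
tool_pos: [0.4281, -0.2213, 0.1568]
orientation: [2.736, 1.543, 0.001]
force: [-1.0, -0.2, 0.0]
opening: 0.0699
gripper_force: 0.0
[[324.78816595 192.13197601]] -0.5445990597193479 [-0.05458797 -0.3937489 ]
(array([ 0.41409613, -0.24034697]), np.float32(1.0301162), 15.282075881958008, 10.295594215393066)
turn -0.004 q6 0.01 dx -0.0232 dy -0.0025 dz(z=.008) 0.1491
turn 3.138 q6 3.16 dx 0.0232 dy 0.0025 dz(z=.008) 0.1491
..........................................------........................
..................................#####....------.......................
..................................######...------.......................
.................................#########.------.......................
.................................########..-------......................
.............................--
[... 1531 characters left out ...]
...........................................
........................................................................
........................................................................
........................................................................
........................................................................
........................................................................
........................................................................
........................................................................
..............................................................##........
...........................................................####.........
```

The blue end's tip is about 31 mm behind the TCP, so the plug's centre is at dx≈-0.002, dy≈-0.0025.

In the tool's units: -0.0025 m is -0.1, -0.002 m is -0.08.

```bash
python3 inch.py '[0.06, -0.08, -0.1, 1.4, 0, 0.06, 0, 0, 1.8, 0, 0.06, 0, 0, 1.44, 0, 0.06, 0, 0, 0.6, 0, 0.06, 0, 0, 0, 0, 0.0, 0, 0, 0, 0, 0, 0, 0, 0, 0, 0, 0, 0, 0, 0, 0, 0, 0, 0, 0, 0, 0, 0, 0, 0, 0, 0, 0, 0, 0]' 30
python3 inch.py '[0, 0, 0, -0.8, -0.15, 0, 0, 0, -0.8, -0.15, 0, 0, 0, -0.8, -0.15, 0, 0, 0, -0.8, -0.15, 0, 0, 0, -0.8, -0.15, 0, 0, 0, -0.8, -0.15, 0, 0, 0, -0.8, -0.15, 0, 0, 0, -0.8, -0.15, 0, 0, 0, -0.8, -0.15, 0, 0, 0, 0, -0.15, 0, 0, 0, 0, -0.15, 0, 0, 0, 0, -0.15, 0, 0, 0, 0, -0.14, 0, 0, 0, 0, 0]'
python3 -c "
from h import *
print(yaw(),delta([*W(.003,-.025),.205]))"
```

```text
t: 29.95
tool_pos: [0.4246, -0.223, 0.0255]
orientation: [2.741, 1.535, 0.0]
force: [0.4, -0.3, 1.7]
opening: 0.0191
gripper_force: 30.0
t: 31.35
tool_pos: [0.4242, -0.2228, 0.2051]
orientation: [-0.28, -3.129, -0.0]
force: [-0.2, -1.2, -0.4]
opening: 0.0189
gripper_force: 30.0
1.3923022456183145 [-6.07105512e-02  3.70584408e-01  1.37882895e-04]
```

```bash
python3 inch.py '[0, -0.304, 1.852, 0, 0, 0, -0.304, 1.852, 0, 0, 0, -0.304, 1.852, 0, 0, 0, -0.304, 1.852, 0, 0, 0, -0.304, 1.852, 0, 0, 0, -0.304, 1.852, 0, 0, 0, -0.304, 1.852, 0, 0, 0, -0.304, 1.852, 0, 0, 0, 0, 0, 0, 0, 0, 0, 0, 0, 0]'
python3 -c "
from h import *
print(yaw(),inW(robot.read_state()['tool_pos']))"
```

```text
t: 32.35
tool_pos: [0.5505, 0.1315, 0.2047]
orientation: [-0.285, -3.128, 0.001]
force: [0.3, -0.7, -0.6]
opening: 0.0188
gripper_force: 30.0
1.3890389106728875 [ 0.00368811 -0.02451916]
```

In the tool's units: -0.05 m is -2, 0.045 m is 1.8.

```bash
python3 inch.py '[0, 0, 0, 1.8, 0, 0, 0, 0, 1.8, 0, 0, 0, 0, 1.4, 0, 0, 0, 0, 0.52, 0, 0, 0, 0, 0, 0, 0.045, 0, 0, 0, 0, 0.045, 0, 0, 0, 0, 0.045, 0, 0, 0, 0, 0.045, 0, 0, -2, 0, 0.045, 0, 0, -2, 0, 0.045, 0, 0, -1.6, 0]'
python3 inch.py '[0.07, 0.136, -1.908, 0, 0, 0.07, 0.136, -1.908, 0, 0, 0.07, 0.136, -1.908, 0, 0, 0.07, 0.136, -1.908, 0, 0, 0.07, 0.136, -1.908, 0, 0, 0.07, 0.136, -1.908, 0, 0, 0.07, 0.136, -1.908, 0, 0, 0.07, 0.136, -1.908, 0, 0, 0.07, 0.136, -1.908, 0, 0, 0.07, 0.136, -1.908, 0, 0, 0.07, 0, 0, 0, 0, 0.07, 0, 0, 0, 0]'
python3 inch.py '[0.07, 0, 0, 0, 0.15, 0.07, 0, 0, 0, 0.15, 0.07, 0, 0, 0, 0.15, 0.07, 0, 0, 0, 0.15, 0.07, 0, 0, 0, 0.15, 0.07, 0, 0, 0, 0.15, 0.07, 0, 0, 0, 0.15, 0.07, 0, 0, 0, 0.15, 0.07, 0, 0, 0.4, 0.15, 0.07, 0, 0, 0.4, 0.15, 0.07, 0, 0, 0.4, 0.15, 0.07, 0, 0, 0.4, 0.15, 0.07, 0, 0, 0.4, 0.12, 0.07, 0, 0, 0, 0, 0.07, 0, 0, 0, 0]'
python3 look.py .432 -.333
```

```text
t: 33.45
tool_pos: [0.5516, 0.1308, 0.2116]
orientation: [0.283, 3.125, 0.001]
force: [1.4, -0.1, 0.1]
opening: 0.045
gripper_force: 0.0
t: 34.65
tool_pos: [0.4314, -0.3336, 0.2082]
orientation: [0.288, 3.127, -0.001]
force: [0.4, 0.4, 0.0]
opening: 0.0702
gripper_force: 0.0
t: 36.15
tool_pos: [0.4322, -0.3315, 0.1578]
orientation: [2.721, 1.569, 0.0]
force: [-0.1, -0.1, 0.3]
opening: 0.0702
gripper_force: 0.0
[[324.64548212 192.88275063]] -0.5252790750455313 [-0.03120857 -0.50147711]
(array([ 0.41971286, -0.35181702]), np.float32(1.0412933), 15.348897933959961, 11.366597175598145)
turn 0.004 q6 -0.17 dx -0.0236 dy -0.0008 dz(z=.008) 0.1502
turn -3.137 q6 -3.31 dx 0.0236 dy 0.0008 dz(z=.008) 0.1502
.........................................---..--........................
.................................#####....-------.......................
................................#.#####...-------.......................
................................########..-------.......................
................................########..-------.......................
...........................
[... 1535 characters left out ...]
...........................................
........................................................................
........................................................................
........................................................................
........................................................................
........................................................................
........................................................................
........................................................................
........................................................................
........................................................................
```

Same layout as before: dx≈-0.002, dy≈-0.001.

```bash
python3 inch.py '[0.06, -0.08, -0.04, 1.4, 0, 0.06, 0, 0, 1.8, 0, 0.06, 0, 0, 1.48, 0, 0.06, 0, 0, 0.6, 0, 0.06, 0, 0, 0, 0, 0.0, 0, 0, 0, 0, 0, 0, 0, 0, 0, 0, 0, 0, 0, 0, 0, 0, 0, 0, 0, 0, 0, 0, 0, 0, 0, 0, 0, 0, 0]' 30
python3 inch.py '[0, 0, 0, -0.8, -0.15, 0, 0, 0, -0.8, -0.15, 0, 0, 0, -0.8, -0.15, 0, 0, 0, -0.8, -0.15, 0, 0, 0, -0.8, -0.15, 0, 0, 0, -0.8, -0.15, 0, 0, 0, -0.8, -0.15, 0, 0, 0, -0.8, -0.15, 0, 0, 0, -0.8, -0.15, 0, 0, 0, 0, -0.15, 0, 0, 0, 0, -0.15, 0, 0, 0, 0, -0.15, 0, 0, 0, 0, -0.12, 0, 0, 0, 0, 0]'
python3 -c "
from h import *
print(yaw(),delta([*W(.003,.025),.205]))"
```

```text
t: 37.3
tool_pos: [0.4299, -0.3339, 0.0255]
orientation: [2.725, 1.562, 0.0]
force: [0.3, 0.2, 1.7]
opening: 0.0187
gripper_force: 30.0
t: 38.7
tool_pos: [0.4295, -0.3336, 0.2051]
orientation: [-0.281, -3.129, -0.0]
force: [0.4, 0.9, -0.8]
opening: 0.0186
gripper_force: 30.0
1.3918993701389955 [-3.54862117e-02  5.28751761e-01  1.47580573e-04]
```

In the tool's units: 0.0481 m is 1.924, -0.0032 m is -0.128.

```bash
python3 inch.py '[0, -0.128, 1.924, 0, 0, 0, -0.128, 1.924, 0, 0, 0, -0.128, 1.924, 0, 0, 0, -0.128, 1.924, 0, 0, 0, -0.128, 1.924, 0, 0, 0, -0.128, 1.924, 0, 0, 0, -0.128, 1.924, 0, 0, 0, -0.128, 1.924, 0, 0, 0, -0.128, 1.924, 0, 0, 0, -0.128, 1.924, 0, 0, 0, -0.128, 1.924, 0, 0, 0, 0, 0, 0, 0, 0, 0, 0, 0, 0]'
python3 -c "
from h import *
print(yaw(),inW(robot.read_state()['tool_pos']))"
```

```text
t: 40.0
tool_pos: [0.5591, 0.1814, 0.2047]
orientation: [-0.284, -3.128, 0.001]
force: [0.2, -0.3, -1.2]
opening: 0.0187
gripper_force: 30.0
1.3895909420721728 [0.00333957 0.02608461]
```

In the tool's units: -0.05 m is -2, 0.045 m is 1.8.

```bash
python3 inch.py '[0, 0, 0, 1.8, 0, 0, 0, 0, 1.8, 0, 0, 0, 0, 1.4, 0, 0, 0, 0, 0.52, 0, 0, 0, 0, 0, 0, 0.045, 0, 0, 0, 0, 0.045, 0, 0, 0, 0, 0.045, 0, 0, 0, 0, 0.045, 0, 0, -2, 0, 0.045, 0, 0, -2, 0, 0.045, 0, 0, -2, 0, 0.06, 0, -0.28, -2, 0, 0.06, 0, -0.28, -0.8, 0, 0.06, 0, -0.28, 0, 0, 0.06, 0, 0, 0, 0]'
python3 - <<'E'
from h import *
w=robot.read_camera("wrist");cv2.imwrite("pics/w4.png",w["image"][:,:,::-1])
print(inW(robot.read_state()["tool_pos"]))
E
```

```text
t: 41.5
tool_pos: [0.5559, 0.1593, 0.2877]
orientation: [0.285, 3.127, 0.001]
force: [-0.5, -0.6, -0.5]
opening: 0.06
gripper_force: 0.0
[0.00348628 0.00386384]
```

View pics/w4.png

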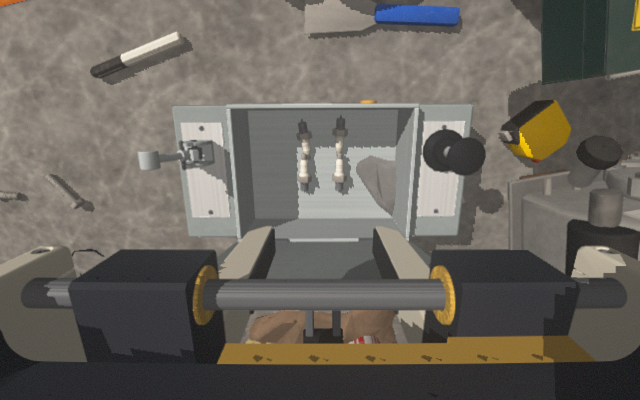

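The wrist picture shows plugs in two columns at about x=305 and x=340 (rows 120–190), well below the rim, with the lid standing at the bottom of the frame. I'll zoom in once to count them.

```bash
python3 - <<'E'
from h import *
w=robot.read_camera("wrist");crop(w,(270,100,390,210),5,"z4.png",1.1)
for x,y in((-.074,-.025),(-.016,-.025),(-.026,-.025),(.032,-.025)): print(proj(w,[*W(x,y),.015]))
E
```

```text
[[301.60975569 114.6696379 ]]
[[302.56582077 157.22321218]]
[[302.40459615 150.09925362]]
[[303.31906    190.23688813]]
```

View pics/z4.png

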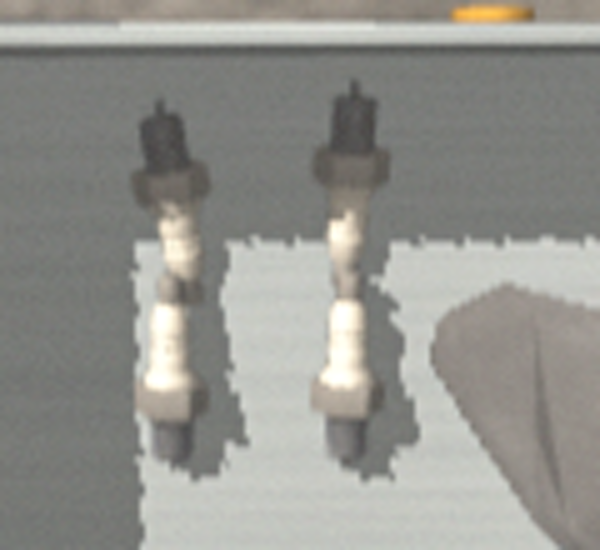

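All four plugs lie flat in the tank: ends at crop (165,100)–(175,465) and (352,85)–(345,465), two per column. Back to the handle, now at washer (0.0997,0.0026), TCP z≈0.2514.

In the tool's units: -0.05 m is -2, -0.032 m is -1.28.

```bash
python3 inch.py '[0.06, 0, 0, -2, 0, 0.06, -1.28, -0.016, 0, 0, 0.06, -1.28, -0.016, 0, 0, 0.06, -1.28, -0.016, 0, 0, 0.06, 0, 0, 0, 0, 0.06, 0, 0, 0, 0]'
python3 -c "
from h import *
print(yaw(),delta([*W(.0997,.0026),.2514]))"
```

```text
t: 42.2
tool_pos: [0.6494, 0.1414, 0.3335]
orientation: [-0.284, -3.124, 0.001]
force: [-0.2, 0.7, -0.6]
opening: 0.06
gripper_force: 0.0
1.3896682201223158 [-7.71132224e-04  6.45653879e-05  8.20982094e-02]
```

In the tool's units: 0.04 m is 1.6, 0.035 m is 1.4.

```bash
python3 inch.py '[0.06, -0.02, 0, 1.6, 0, 0.06, 0, 0, 1.4, 0, 0.06, 0, 0, 0.28, 0, 0.06, 0, 0, 0, 0, 0, 0, 0, 0, 0, 0, 0, 0, 0, 0, 0, 0, 0, 0, 0, 0, 0, 0, 0, 0, 0, 0, 0, 0, 0, 0, 0, 0, 0, 0, 0, 0, 0, 0, 0]' 25
python3 -c "
from h import *
s=robot.read_state();p=inW(s['tool_pos']);print(p,np.arctan2(s['tool_pos'][2]-.003-.089,.085-p[0])-.216)"
```

```text
t: 43.3
tool_pos: [0.6508, 0.1413, 0.2558]
orientation: [0.284, 3.127, 0.0]
force: [-0.5, 0.3, 5.1]
opening: 0.0302
gripper_force: 25.0
[0.10068538 0.00270681] 1.4502576143894081
```

In the tool's units: 0.019 m is 0.76, 0.0186 m is 0.744.

```bash
python3 inch.py '[0, 0.76, 0, -0.02, 0, 0, 0.76, 0, 0.072, 0, 0, 0.744, 0, 0.164, 0, 0, 0.72, 0, 0.248, 0, 0, 0.684, 0, 0.336, 0, 0, 0.636, 0, 0.412, 0, 0, 0, 0, 0, 0]'
python3 inch.py '[0, 0.584, 0, 0.488, 0, 0, 0.524, 0, 0.556, 0, 0, 0.452, 0, 0.612, 0, 0, 0.376, 0, 0.66, 0, 0, 0, 0, 0, 0]'
python3 -c "
from h import *
s=robot.read_state();p=inW(s['tool_pos']);print(p,np.arctan2(s['tool_pos'][2]-.003-.089,.085-p[0])-.216,np.hypot(s['tool_pos'][2]-.003-.089,.085-p[0]))"
```

```text
t: 44.0
tool_pos: [0.5424, 0.1607, 0.2225]
orientation: [-0.282, -3.126, 0.002]
force: [-1.3, -1.7, -3.6]
opening: 0.0294
gripper_force: 25.0
t: 44.5
tool_pos: [0.4965, 0.1689, 0.1648]
orientation: [-0.284, -3.128, 0.002]
force: [3.3, -2.3, -5.3]
opening: 0.0298
gripper_force: 25.0
[-0.05604666  0.00278068] 0.26023984920890075 0.15870675100451578
```

```bash
python3 inch.py '[0, 0.292, 0, 0.704, 0, 0, 0.208, 0, 0.732, 0, 0, 0, 0, 0.12, 0, 0, 0, 0, 0.04, 0, 0, 0, 0, 0, 0, 0, 0, 0, 0, 0]'
python3 -c "
from h import *
s=robot.read_state();p=inW(s['tool_pos']);print(p,np.arctan2(s['tool_pos'][2]-.003-.089,.085-p[0])-.216,np.hypot(s['tool_pos'][2]-.003-.089,.085-p[0]))"
```

```text
t: 45.1
tool_pos: [0.4856, 0.171, 0.1298]
orientation: [0.284, 3.128, -0.002]
force: [-11.7, -7.2, 21.1]
opening: 0.0296
gripper_force: 25.0
[-0.06715837  0.00290466] 0.0274604083301061 0.15678192669494903
```

The lid is down on its stop (force rose to 21 N). Release, rise, turn back and go over the toggle.

```bash
python3 inch.py '[0.06, 0, 0, 0, 0, 0.06, 0, 0, 0, 0, 0.06, 0, 0, 0, 0, 0.06, 0, 0, -1.6, 0, 0.06, 0, 0, -2, 0, 0.06, 0, 0, -2, 0, 0.06, 0, 0, 0, 0.15, 0.06, 0, 0, 0, 0.15, 0.06, 0, 0, 0, 0.15, 0.06, 0, 0, 0, 0.15, 0.06, 0, 0, 0, 0.15, 0.06, 0, 0, 0, 0.15, 0.06, 0, 0, 0, 0.15, 0.06, 0, 0, 0, 0.15, 0.06, 0, 0, 0, 0.15, 0.06, 0, 0, 0, 0.15, 0.06, 0, 0, 0, 0.071]'
python3 inch.py '[0.06, -1.732, 0.38, 0, 0, 0.06, -1.732, 0.38, 0, 0, 0.06, -1.732, 0.38, 0, 0, 0.06, -1.732, 0.38, 0, 0, 0.06, 0, 0, 0, 0, 0.06, 0, 0, 0, 0]'
python3 - <<'E'
from h import *
print(yaw(),delta([*W(-.029,-.1704),.149]))
w=robot.read_camera("wrist")
h=proj(w,[*W(-.07,.002),.13])[0];b=proj(w,[*W(-.029,-.1704),.143])[0];print(h,b)
x=cv2.connectedComponentsWithStats((w["image"].max(2)<60).astype(np.uint8));print([(a[:5],c,inW(onz(w,c,.128))) for a,c in zip(x[2],x[3]) if 100<a[4]<3000])
u,v=b.astype(int);g=w["image"][v-24:v+24,u-30:u+30].mean(2)
for r in g[::2]: print("".join(" .:-=+*#%@"[int(p/25.6)] for p in r))
E
```

```text
t: 46.8
tool_pos: [0.4846, 0.1717, 0.2664]
orientation: [-2.418, -2.004, 0.001]
force: [0.2, 0.2, 0.4]
opening: 0.0601
gripper_force: 0.0
t: 47.4
tool_pos: [0.4908, -0.0064, 0.2665]
orientation: [-2.415, -2.008, 0.0]
force: [-0.8, 1.0, -0.7]
opening: 0.0599
gripper_force: 0.0
-0.18368201857117158 [0.00029849 0.00187076 0.11746951]
[276.11131813  -4.02971296] [325.9487128  197.64607001]
[(array([272,   0,  15,  19, 149], dtype=int32), array([280.39597315,   9.7852349 ]), array([-0.06707839, -0.00781941])), (array([241, 230,  34,  53, 589], dtype=int32), array([263.3344652 , 260.51443124]), array([-0.09543842, -0.24291057])), (array([373, 230,  30,  54, 545], dtype=int32), array([383.82201835, 260.99816514]), array([ 0.03201644, -0.24429877]))]
#%%%%%%%%%%%%%%+========+%%+========---==-====#%%%%%%%%%%%%%
#%%%%%%%%%%%%%%%%%####%%%%#+======+*%%%##%%%%%%%%%%%%%%%%%%%
+%%%%%%%%%%%%%%%%%%%%%%%%%#+======*%%%%%%%%%%%%%%%%%%%%%%%%%
*##########################+======+#########################
***************************========*************************
***************************========*******
[... 416 characters left out ...]
########*++++++++++++++++==++
++++++=++++++++++++++###################+++++++++++++++++==+
++++++++++==+++++++++#%%%%%%%%%%#%%##%##+++++++++++++++++==+
+++++++=+=+++++++++++*%%%%%%%%#%%%%##%%#++===++++++++++++==+
++++++++++++++++++++++******************======+++++++++=====
++++++++++++++++++++++==++++++========+======++++++++=======
+++++++++++++++==++++++=+++++++++===+++======+++++++========
+++++++++++++++==++++++++++++++++++++++++==++++++++++=======
+++++++++++++++===+++++++++++++++++++++++===+++++++++++=++++
+++++++++++++++++++++++++++++++++++++++++===++++++++++++++++
++++++++++++++++++++++++++++++++++++++++++++++++++++++++==++
+++++++++++++++++++++++++++++++++++**+++++++++++++++++++===+
```

The head is exactly where predicted. Descend and grip.

In the tool's units: 0.05 m is 2, 0.0175 m is 0.7.

```bash
python3 inch.py '[0.05, 0, 0.072, 2, 0, 0.05, 0, 0, 2, 0, 0.05, 0, 0, 0.7, 0, 0.05, 0, 0, 0, 0, 0.0, 0, 0, 0, 0, 0, 0, 0, 0, 0, 0, 0, 0, 0, 0, 0, 0, 0, 0, 0, 0, 0, 0, 0, 0]' 40
python3 inch.py '[0, -0.064, 0, -0.132, 0, 0, -0.064, 0, -0.132, 0, 0, -0.064, 0, -0.132, 0, 0, 0, 0, 0, 0, 0, 0, 0, 0, 0]'
```

```text
t: 48.35
tool_pos: [0.4929, -0.006, 0.1503]
orientation: [2.413, 2.011, 0.001]
force: [-2.4, 1.0, 7.1]
opening: 0.0175
gripper_force: 40.0
t: 48.85
tool_pos: [0.4919, -0.0102, 0.1591]
orientation: [-2.413, -2.011, -0.002]
force: [3.6, 5.7, -4.5]
opening: 0.0178
gripper_force: 40.0
```

In the tool's units: 0.01 m is 0.4, 0.0098 m is 0.392.

```bash
python3 inch.py '[0, 0.372, 0, -0.148, 0, 0, 0.392, 0, -0.088, 0, 0, 0.4, 0, -0.032, 0, 0, 0, 0, 0, 0]'
python3 inch.py '[0, 0.4, 0, 0.032, 0, 0, 0.392, 0, 0.088, 0, 0, 0.372, 0, 0.148, 0, 0, 0, 0, 0, 0, 0, 0, 0, 0, 0]'
python3 -c "
from h import *
print(inW(robot.read_state()['tool_pos']))"
```

```text
t: 49.25
tool_pos: [0.4968, 0.0181, 0.1656]
orientation: [2.412, 2.012, -0.003]
force: [0.5, -3.5, -5.9]
opening: 0.0173
gripper_force: 40.0
t: 49.75
tool_pos: [0.5019, 0.0462, 0.1591]
orientation: [-2.413, -2.012, 0.001]
force: [-0.6, -4.1, -3.7]
opening: 0.0174
gripper_force: 40.0
[-0.02914553 -0.11701086]
```

```bash
python3 inch.py '[0, -0.064, 0, 0.132, 0, 0, -0.064, 0, 0.132, 0, 0, -0.048, 0, 0.112, 0, 0, 0, 0, 0, 0, 0.05, 0, 0, 0, 0, 0.05, 0, 0, 0, 0, 0.05, 0, 0, 0, 0, 0.05, 0, 0, -1.6, 0, 0.05, 0, 0, -2, 0, 0.05, 0, 0, -2, 0, 0.05, -1.2, 0, 0, 0, 0.05, 0, 0, 0, 0]'
python3 - <<'E'
from h import *
w=robot.read_camera("wrist")
b=proj(w,[*W(-.029,-.1216),.143])[0];print(b)
u,v=b.astype(int);g=w["image"][v-24:v+24,u-30:u+30].mean(2)
for r in g[::2]: print("".join(" .:-=+*#%@"[int(p/25.6)] for p in r))
x=cv2.connectedComponentsWithStats((w["image"].max(2)<60).astype(np.uint8));print([(a[:5],c,inW(onz(w,c,.128))) for a,c in zip(x[2],x[3]) if 100<a[4]<3000])
print(inW(robot.read_state()["tool_pos"]))
E
```

```text
t: 50.95
tool_pos: [0.4969, 0.0106, 0.2918]
orientation: [2.412, 2.007, 0.003]
force: [-0.9, 0.2, -1.1]
opening: 0.0505
gripper_force: 0.0
[321.94550635 160.81683422]
**********************************************========******
********************************************========+*******
********************************************=======*********
*************************###########********=-----=*********
*************************%%##%##%#%#*=======================
*************************%%########%*=======================
**********+**********+*+*%%%#######%*=======================
***#######%%%%%#%%%%%%***#####****#*+==+++++++++++++++++++++
***%%%%%%%%%%%%%%%%%%%+=================++++++++++++++++++++
***%%%%%%%%%%%%%%%%%%#++++++++++++++++==+++++++++++++++++++#
***%%%%%%%%%%%%%%%%%%#************+++++=+++++++++++++++++++%
***%%%%%%%%%%%%%%%%%%*#######**********++++++++++++++++++++%
***%%%%%%%%%%%%%%%%%*+%################*==++++++++++++++##%%
***%%%%%%%%%%%%%%%%+==%%%%%%%%%%%%%%%%#*=-=+++++++++++++%%%%
***%%%%%%%%%%%%%%%%+==%%%%%%%%%%%%%%%%%*===++++++++++++#%%%%
***%%%%%%%%%%%%%%%
[... 341 characters left out ...]
%%%%%%
***#%%%%%%%%%%%%%%%%%#===============##*#%%###%%%%%%%%%%%%%%
***#%%%%%%%%%%%%%%%%%#+=**+++++++++++##*####%%%%%%%%%%%%%%%%
***#%%%%%%%%%%%%%%%%%%+*#%###########%#+%%%#%%%%%%%%%%%%%%%%
[(array([261, 230,  22,  51, 486], dtype=int32), array([273.5308642 , 259.81069959]), array([-0.08558677, -0.23755478])), (array([365, 230,  22,  50, 432], dtype=int32), array([373.91666667, 260.74305556]), array([ 0.03014962, -0.23966552])), (array([ 32, 278,  48,   4, 132], dtype=int32), array([ 55.09848485, 279.43939394]), array([-0.34809287, -0.26259783])), (array([563, 278,  54,   5, 137], dtype=int32), array([590.38686131, 279.60583942]), array([ 0.29282218, -0.26817256]))]
[-0.02861549 -0.15201557]
```

This matches the initial locked view: head at its locked place, claw over the tab. Now the plunger, with the fingers closed.

In the tool's units: 0.0488 m is 1.952.

```bash
python3 inch.py '[0, 1.952, 0, 0, 0, 0, 1.952, 0, 0, 0, 0, 1.952, 0, 0, 0, 0, 1.952, 0, 0, 0, 0, 1.952, 0, 0, 0, 0, 1.952, 0, 0, 0, 0, 0, 0, 0, 0, 0, 0, 0, 0, 0]' 20
python3 - <<'E'
from h import *
print(inW(robot.read_state()["tool_pos"]),robot.read_state()["tool_pos"][2])
w=robot.read_camera("wrist");b=proj(w,[*W(-.03,.141),.135])[0];print(b)
u,v=b.astype(int);g=w["image"][v-50:v+50:3,u-60:u+60:2].mean(2)
for r in g: print("".join(" .:-=+*#%@"[int(p/25.6)] for p in r))
E
```

```text
t: 51.8
tool_pos: [0.5477, 0.302, 0.2872]
orientation: [-2.41, -2.014, 0.006]
force: [-1.1, -0.5, -0.3]
opening: 0.0004
gripper_force: 0.0
[-0.02906414  0.14280841] 0.28720016091922396
[323.46538266 192.02389642]
***********=------------------------------------------------
*********+==================================================
*********###################*==============*################
***#*****#################=--::::-========##############**##
*********########@@@@@@@%=::::::::::-++++*@@@@@@@@@@@@@@@@@@
+++******########@@@@@@+::::::::::::::-++#%%%%%%%%%%%%%%%%%%
+++***+**########@@@@@=::::::::::::::::-++@@@@@@@@@@@@@@@@@@
++***++*+########@@@@+::::::::::::::::::-+%@%%%%%%%%%%%%%%%%
++**+++*+########@@@@::::::::::::::::::::+@@@@@@@@@@@@@@@@@@
++++++**+########@@@#::::::::::::::::::::+@@@%@@@%%%@%%%%%%%
*++++*++*########@%=-::::::::::::::::::::=@@@@@@@@%@%@%%%%%%
****+*****#######@@%%::::::::::::::::::::@@@@@@@@%@@%%%%%@%%
+***+++***#######@@@@-:::::::::::::::::::@@@@@@@@@@@@%@@@@%@
+++****+++#######@@@@+::::::::::::::::::*@@@@%%%@@%%%%%%%%%%
**++*****+#######@@@@%:-:::::::::
[... 486 characters left out ...]
#########*###################
***++++################################**###################
****+*+*#########################################*##########
******+*#################################*##################
*******+####################################################
***++**+###################*#**######*#*####################
+++++**+#################*+++*##+++***######################
*****+++#############*+======:=:======++*###################
++***+++##########+==========:-:==========+=**+++**++*=**+++
+++++++*#########*===========:=:============*###############
****+++*#########============:=:============*###############
***++*++########*============:=:-============###############
```

The disc in the wrist view sits higher than predicted. I'll triangulate it from the saved first top and side pictures before pressing.

```bash
python3 - <<'E'
from h import *
t=robot.read_camera("top");s=robot.read_camera("side");w=robot.read_camera("wrist")
T=cv2.imread("pics/top0.png");S=cv2.imread("pics/side0.png")
def blob(im,th,box):
    x0,y0,x1,y1=box;x=cv2.connectedComponentsWithStats((im[y0:y1,x0:x1].max(2)<th).astype(np.uint8))
    i=1+np.argmax(x[2][1:,4]);return x[3][i]+[x0,y0],x[2][i]
pt,a=blob(T,45,(208,185,240,218));ps,b=blob(S,45,(300,145,320,165));print(pt,a,ps,b)
P,e=tri(t,pt,s,ps);print(P,e,inW(P),inW(onz(t,pt,.13)),inW(onz(s,ps,.13)))
W4=cv2.imread("pics/w4.png")
print(-np.array(w["R"]).T@w["t"])
g=w["image"][130:260:3,270:380:2].max(2)
for r in g: print("".join("%2d"%(p//4) if p<70 else " ." for p in r))
E
```

```text
[222.4375     201.30208333] [  6  10  18  14 192] [309.15384615 154.73076923] [ 5  8  9  4 26]
[0.54682411 0.29844581 0.13298262] 0.0002673317665199582 [-0.02930833  0.13916035] [-0.02913927  0.14000817] [-0.03127816  0.14785182]
[0.56132506 0.37101493 0.43167541]
 . . . . . . . . . . . . . . . . . . . . . . . . . . . . . . . . . . . . . . . . . . . . . . . . . . . . . . .
 . . . . . . . . . . . . . . . . . . . . . . . . . . . . . . . . . . . . . . . . . . . . . . . . . . . . . . .
 . . . . . . . . . . . . . . . . . . . . . . . . . . . . . . . . . . . . . . . . . . . . . . . . . . . . . . .
 . . . . . . . . . . . . . . . . . . . . . . . . . . . . . . . . . . . . . . . . . . . . . . . . . . . . . . .
 . . . . . . . . . . . . . . . . . . . . . . . . . . . . . . . . . . . . . . . . . . . . . . . . . . . . . . .
 . . . . . . . . . . . . . . . . . . . . . . . . . . . . . . . . . . . . . . . . . . . . . . . . . . . . . . .
 . . . . . . . . . . . . . . . . . . . . . . . . . . . . . . . . . . . . . . . . . . . . . . . . . . . . . . .
 . . . . . . . . . . . . . . . . . . . . . . .1616 .161616
[... 3348 characters left out ...]
 . . . . . . . . . . . . . . . . .
 . . . . . . . . . . . . . . . . . . . . . . . . . .15 .15 . . . . . . . . . . . . . . . . . . . . . . . . . .
 . . . . . . . . . . . . . . . . . . . . . . . . . .15 .14 . . . . . . . . . . . . . . . . . . . . . . . . . .
 . . . . . . . . . . . . . . . . . . .17 . . .16 . .15 .14 . . . . . . .17 . . . . . . . . . . . . . . . . . .
131313131313131414121414141413131413131314141314 . .14 .13 .16131313141314131414141414131414141414131314141414
131313131414131314141413131413131413131413131314 . .15 .13 .15131413141313141413131413131414141314131413141414
131313141313121314141314131313121313131312131313 . .14 .13 .16131314131213131413141414141313121414141414131414
```

Triangulation gives washer (-0.029,0.139), height 0.133, with a 0.3 mm residual, so the dark upper part is shadow. The TCP at y=0.143 is over the head. Press.

```bash
python3 inch.py '[0, 0, -0.02, 2, 0, 0, 0, 0, 2, 0, 0, 0, 0, 1, 0, 0, 0, 0, 0.4, 0, 0, 0, 0, 0.4, 0, 0, 0, 0, 0.24, 0, 0, 0, 0, 0.12, 0, 0, 0, 0, 0, 0, 0, 0, 0, 0, 0]'
```

```text
t: 52.9
tool_pos: [0.5495, 0.3008, 0.1386]
orientation: [2.413, 2.01, 0.004]
force: [-4.5, -3.9, 6.2]
opening: 0.0004
gripper_force: 3.2
```

In the tool's units: 0.004 m is 0.16, 0.003 m is 0.12.

```bash
python3 inch.py '[0, 0, 0, 0.16, 0, 0, 0, 0, 0.12, 0, 0, 0, 0, 0.08, 0, 0, 0, 0, 0, 0, 0, 0, 0, 0, 0]'
```

```text
t: 53.4
tool_pos: [0.5501, 0.3011, 0.1321]
orientation: [2.412, 2.01, 0.008]
force: [-9.3, -6.8, 19.8]
opening: 0.0001
gripper_force: 9.7
```

The force jumped to 19.8 N at z=0.132, so that is the stop. Release upward and check.

```bash
python3 inch.py '[0, 0, 0, -0.8, 0, 0, 0, 0, -2, 0, 0, 0, 0, -2, 0, 0, 0, 0, -2, 0, 0, -1.2, 0, 0, 0, 0, 0, 0, 0, 0, 0, 0, 0, 0, 0, 0, 0, 0, 0, 0, 0, 0, 0, 0, 0, 0, 0, 0, 0, 0]'
python3 - <<'E'
from h import *
s=robot.read_camera("side");S=cv2.imread("pics/side0.png")[:,:,::-1].astype(int)
d=np.abs(s["image"].astype(int)-S).mean(2)[140:245,255:355]
print("bat/plunger diff px>25:",(d>25).sum())
x=cv2.connectedComponentsWithStats((s["image"][145:165,300:320].max(2)<45).astype(np.uint8));print(x[3]+[300,145],x[2][:,4])
b=s["image"][168:206,278:300].mean(2)
for r in b[::2]: print("".join(" .:-=+*#%@"[int(p/25.6)] for p in r))
for r in S[168:206,278:300].mean(2)[::2]: print("  ","".join(" .:-=+*#%@"[int(p/25.6)] for p in r))
E
```

```text
t: 54.4
tool_pos: [0.5426, 0.2717, 0.2959]
orientation: [-2.412, -2.012, 0.002]
force: [0.1, -0.6, -0.8]
opening: 0.0008
gripper_force: 0.0
bat/plunger diff px>25: 4086
[[309.24233983 154.74651811]
 [316.30769231 146.53846154]
 [309.64285714 155.03571429]] [359  13  28]
:::::::::...-+++++=+++
:::::::... .-+++++++++
======-....:=+++++++++
=======-:::-=+++++++++
=======------==--:--=+
=====++=*%%%##+---=+++
====++++*####*==++++++
==++++++++++++==++++++
=++++++++*#*=+++++++++
+++++++++#%*=+++++++++
+++++++++*#*=+++++++++
+++++++++*#+=+++++++**
+++++*+++##+=++++++++=
*****+==#%#++*+=++==--
*+++*+-=*#+-+*==+=--=*
***##=---=--+*--=++=-=
***#*------=*+--======
****+-:::::=+=------=-
**##+------=+=--------
   :::::::::...:-----:---
   :::::::... .:---------
   ======-. ...:-------:-
   ===+++=:..:::---------
   ======-::::::---------
   =====-::-=====--------
   ===---:--=====--------
   :::-------===---------
   :---------==----------
   ----------==----------
   ----------==---::-----
   ----------=-----------
   -------:-==-----------
   =-------====-=-::-----
   **+==----==-----------
   ###*=-::::::----======
   *##*=-::::::--:-======
   ###*=--:::::-----=====
   *###*-------=---------
```

The plunger head is back at its starting pixel (309.6,155.0 against 309.2,154.7). The bat and handle match the first locked and shut view. Handing in.

```bash
python3 -c "
from plant import robot
print(robot.close_job())"
```

```text
the job is handed in; nothing more can be done
None
```

The job is handed in at about 54 s of robot time: all four plugs are in the tank, the lid is shut, the toggle is locked, and the plunger was pressed to its stop and came back up; the hand-in call gave no verdict.

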